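# Shingle the lids on the water bath

## Task

The sloping roof of the water bath is closed with lids that overlap like shingles, the grey bottom one being fixed. Without lifting it off, push the blue lid down the slope until its lower edge lies square on the blue line; then gently lay the orange lid over it, bar at the lower end, with its lower edge roughly 20 mm above the orange line, let go, and push it down until its lower edge lies square on the orange line. Do not shove the blue lid off its line and leave the other things on the bench alone.

Things in the scene. Friction and masses are not known exactly. Their poses are not given: they have to be found in the camera images.
- blue_lid: blue lid: stiff white plate 130 mm wide (x), 120 mm long (y; +y is the upper end), 5 mm thick, 0.11 to 0.23 kg; origin at the centre of its underside, z out of its top. On top near the lower end it has its blue bar, 100 mm long (x), 14 mm thick (y), 25 mm tall, with upright faces, which can be pinched across its thickness or pushed on its side.
- blue_edge (a point): middle of the blue lid's lower edge, on the underside, 60 mm from the lid's origin; same axes as the lid. The lid starts on the roof, overlapping the grey lid, but too high up the slope and askew; it is loose and stays where it is put by friction alone.
- blue_bar (a point): centre of the blue lid's bar (half-way up): 16 mm up the lid from its lower edge, 17.5 mm above the underside; same axes as the lid.
- orange_lid: orange lid: stiff white plate 130 mm wide (x), 120 mm long (y; +y is the upper end), 5 mm thick, 0.11 to 0.23 kg; origin at the centre of its underside, z out of its top. On top near the lower end it has its orange bar, 100 mm long (x), 14 mm thick (y), 25 mm tall, with upright faces, which can be pinched across its thickness or pushed on its side.
- orange_bar (a point): centre of the orange lid's bar (half-way up): 16 mm up the lid from its lower edge, 17.5 mm above the underside; same axes as the lid. The lid starts flat on the bench, right way up, its lower end roughly towards the robot's right.
- orange_edge (a point): middle of the orange lid's lower edge, on the underside; same axes as the lid.
- blue_line (a point): the blue line, painted across the tops of the two rails beside the roof. The point lies midway between the rails, 12 mm above the roof panel, where the blue lid's edge point must come. x along the line, y straight up the slope (20 degrees), z square out of the roof. The rails are 164 mm apart and 16 mm tall; the roof goes 50 mm below and 215 mm above this line.
- orange_line (a point): the orange line, 50 mm further up the slope; same description and axes. A lid with its edge on its line has its upper end on the roof panel and its lower part on the lid below, so it slopes 0.1 rad less than the roof (14 degrees to the level); 20 mm higher it lies about 0.02 rad steeper.
- bath: the water bath: white housing 250 mm wide, 315 mm long, sloping metal roof on top, a grey-barred lid fixed at the bottom of the roof (from the toe to 120 mm up the slope). Origin at the toe of the roof panel, 100 mm above the bench; axes as for the lines. It does not move.
- tube_rack: green rack of tubes, 70 x 170 x 84 mm, bystander; origin under its centre
- media_bottle: amber bottle, 64 mm across, 120 mm tall, bystander; origin under its centre
- beaker: white beaker, 72 mm across, 80 mm tall, bystander; origin under its centre
- tip_box: blue and grey box 87 x 122 x 67 mm, bystander; origin under its centre
- culture_flask: clear flat flask 75 x 150 x 37 mm with a red cap, bystander; origin under its body's centre
- mouse: black computer mouse 100 x 58 x 29 mm, bystander; origin under its centre
There are look-alikes about, which are no part of the job. What is shaped like the blue_lid but brown is not meant. Leave any red look-alike of the orange_lid alone.

How it is judged:
By the outcome, as a careful person would: the job done as asked, in the order asked, and still so for the second after the job is handed in, with the robot touching nothing.
It also fails if it takes over 64 s, if anything falls off the work surface, if the arm or the gripper's body presses on something with over 40 N, if the wrist force passes 120 N, or if a joint passes its speed limit or range.

## Robot

A 6-joint arm with a two-finger parallel gripper is mounted at the origin on the work surface. World frame = base frame: x ahead of the robot, y to its left, z up, the work surface at z = 0. Lengths are in m, angles in rad, forces in N, time in s.
With the tool pointing down it reaches from about 0.35 to 0.775 m from the base axis. Payload 5.5 kg.
Tool frame: the origin (TCP) lies midway between the tips of the shut fingers; the grasp point (between the pads) lies 19 mm behind it; x points along the fingers, y is the direction in which the jaws open and shut, and the axes are right-handed (so a half turn about x gives the same grasp; the last joint's range is limited). The gripper opens to 85 mm and grips with 20 to 120 N. Pads are 22 mm wide; open, the fingers measure 114 mm over their backs; the gripper's body (76 mm by 85 mm) begins 54 mm behind the grasp point. The pads swing forward as they close: fully open they stand 13 mm farther back than shut.
Start: joints at [-1.24, 0.313, 0.046, 1.304, 0, 1.431], TCP at [0.261, -0.512, 0.231] pointing down, gripper open.
Joint ranges: [-2.76, 2.76], [-0.86, 1.69], [-1.03, 1.26], [-2.2, 2.34], [-1.47, 1.5], [-3.14, 3.14]. Speed limits (rad/s): [2.57, 2.57, 3.14, 3.14, 3.14, 3.14].

## Interface

Orientations are given as a rotation vector (axis times angle).
In Python, from bench import robot, capture, camera_params, ticket gives the robot as it stands.
- The arm moves only by the tool step_arm, never from a script. Its argument "commands" is a list of rows, each an object with "travel": the shift along the tool's x, y, z in mm, a list of three; "rot": the turn, a rotation vector about the tool's x, y, z in degrees, a list of three; "jaw": the finger opening in mm, from 0 to 85.4. In form: [{"travel": [tx, ty, tz], "rot": [rx, ry, rz], "jaw": jaw}, ...]. A call has 1 to 8 rows; each row is the pose to reach, as a shift and turn from the pose commanded when the call began, along the tool's axes at that moment; what a row does not reach only later rows make up. A row lasts 1/8 s, in which the tool goes at most 62.5 mm and 10.7 degrees, less where a joint would pass 70% of its speed; a pose out of reach is approached as far as the arm can. A call with a gripper value outside its range is refused whole. The fingers move at their own pace and stop on an object; "grip_force" is the grip in N (left out, the last holds). Time passes only in rows, so rows that repeat a pose let the fingers close. It gives the time, the measured TCP pose, the force and the opening at its end, in the units of the state.
- robot.get_state(): the state, without advancing time (a new reading comes with each control period).
- capture(name): name is "scene" or "top" or "wrist"; returns the picture (480x640x3 uint8, red, green, blue); there is no depth.
- camera_params(name): a dict with "fx", "fy", "cx", "cy" (pixels), "dist_coeffs" ([k1, k2, p1, p2, k3] as OpenCV has them; the pictures are not rectified), "R" (3x3) and "t" (3): a world point X has camera coordinates R X + t. Camera axes: x right, y down, z forward; pixel columns grow to the right and rows downward; lengths in m; the calibration is good to about 2 mm. A picture is of the moment at which its call begins: read the wrist's pose just before it. camera_params takes no time and is no camera call; for the wrist camera it gives the pose at the moment of the call.
- ticket.finish_job(): hands the job in, once; it reports no verdict.
The state is a dict: "time": time; "joint_positions": joint angles; "dq": joint speeds; "joint_efforts": joint torques, N m; "tcp_pos": TCP position; "eef_rot": TCP orientation; "wrist_force": force on the tool from outside, world axes, zero at the start; "ft_torque": the same for the moment, N m; "gripper_width": finger opening in m.
Only numpy, scipy, OpenCV 4.12 (cv2) and the standard library are available. Lean on these libraries where they do the work, as an engineer would, in place of code of your own. Each camera call takes 0.05 s, during which the arm holds its last target.

## Working session

There is one attempt and no reset: what is moved stays moved. The work goes in short steps, Python scripts to look and compute and a tool call to move; the robot and the scene stay as the last step left them, time stands still between calls to the robot, and variables do not carry over. Pictures are saved under pics/ and viewed, and the job is handed in when it is done.

Besides the shell and the picture viewer there is one more tool, called after "Call:" as name(argument=value, ...), one argument or row to a line, values as JSON. step_arm: Moves the arm, as the interface text tells. Its arguments: {"type":"object","properties":{"commands":{"type":"array"},"grip_force":{"type":"number"}},"required":["commands"]}

```bash
ls; mkdir -p pics
python3 - <<'E'
from bench import robot, capture, camera_params
import cv2
s=robot.get_state()
print(s)
for n in ("scene","top"):
    im=capture(n); cv2.imwrite(f"pics/{n}0.png",im[:,:,::-1])
    print(n,camera_params(n))
E
```

```text
pics
{'time': 0.0, 'joint_positions': array([-1.23959194e+00,  3.14000571e-01,  4.49973528e-02,  1.30356048e+00,
       -1.78055126e-05,  1.43119205e+00]), 'dq': array([-0.00053172, -0.001265  ,  0.00156724, -0.00025911, -0.0003027 ,
       -0.00121113]), 'joint_efforts': array([-2.43729673e-04, -4.80631220e+01,  2.98529398e+01,  1.97350810e-02,
       -1.53473261e-04, -2.21813032e-06]), 'tcp_pos': array([ 0.26064908, -0.51198531,  0.23041626]), 'eef_rot': array([ 1.95964106,  0.47183863, -1.9600175 ]), 'wrist_force': array([ 0.07369754, -0.16790294,  0.30063464]), 'ft_torque': array([-0.00102997, -0.007765  ,  0.02483379]), 'gripper_width': 0.08519972941585699}
scene {'fx': 547.5948966418898, 'fy': 547.5948966418898, 'cx': 308.48591626698123, 'cy': 236.17977836023078, 'dist_coeffs': array([-0.1277078,  0.       ,  0.       ,  0.       ,  0.       ]), 'R': array([[-0.61432814,  0.78897976,  0.01057698],
       [ 0.54015599,  0.43028077, -0.72324959],
       [-0.57518036, -0.43859935, -0.69050573]]), 't': array([ 0.34851962, -0.21582075,  1.86291048])}
top {'fx': 505.11579857046826, 'fy': 505.11579857046826, 'cx': 327.9553361501594, 'cy': 230.47347108602978, 'dist_coeffs': array([-0.14441224,  0.        ,  0.        ,  0.        ,  0.        ]), 'R': array([[ 0.02075281, -0.9997564 ,  0.00751359],
       [-0.99662764, -0.02128345, -0.07924872],
       [ 0.07938934, -0.00584362, -0.99682656]]), 't': array([-0.04459082,  0.56717423,  1.54556343])}
```

View pics/scene0.png

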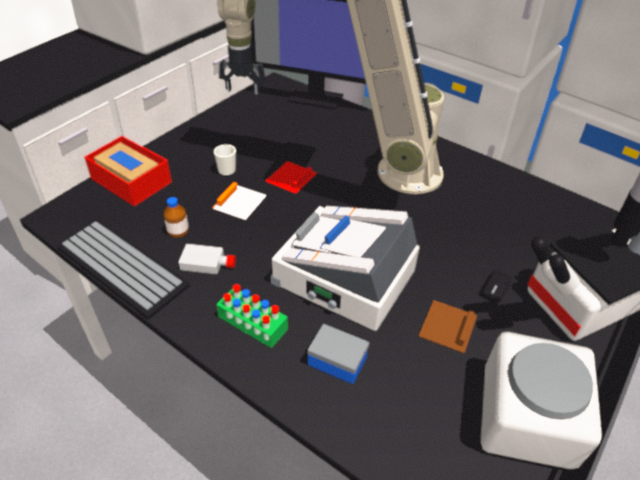

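View pics/top0.png

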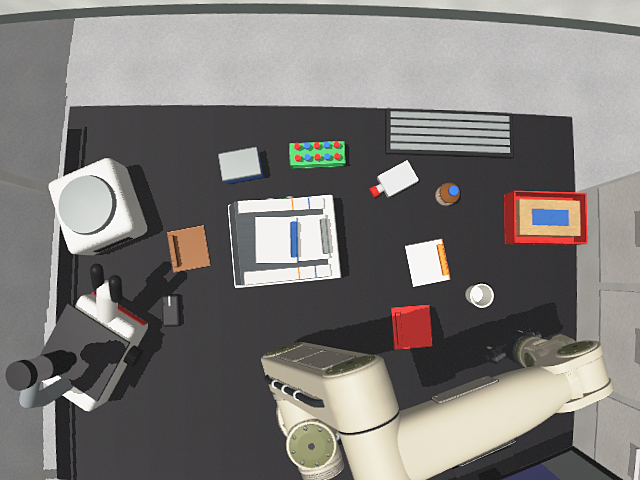

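```bash
python3 - <<'E'
import cv2
a=cv2.imread("pics/top0.png")
cv2.imwrite("pics/topz.png",cv2.resize(a[180:300,220:350],None,fx=6,fy=5*1.2/1.2*1,interpolation=cv2.INTER_CUBIC))
cv2.imwrite("pics/topo.png",cv2.resize(a[230:290,395:460],None,fx=10,fy=10,interpolation=cv2.INTER_CUBIC))
a=cv2.imread("pics/scene0.png")
cv2.imwrite("pics/scz.png",cv2.resize(a[195:320,265:425],None,fx=5,fy=4.8,interpolation=cv2.INTER_CUBIC))
E
cat > h.py <<'E'
import numpy as np, cv2
from bench import robot, capture, camera_params
from scipy.spatial.transform import Rotation as Ro
def K(p): return np.array([[p['fx'],0,p['cx']],[0,p['fy'],p['cy']],[0,0,1]])
def proj(p,X):
    X=np.atleast_2d(np.asarray(X,float)); r,_=cv2.Rodrigues(np.array(p['R']))
    return cv2.projectPoints(X,r,np.array(p['t']),K(p),np.array(p['dist_coeffs']))[0].reshape(-1,2)
def ray(p,uv):
    n=cv2.undistortPoints(np.array([[uv]],float),K(p),np.array(p['dist_coeffs']))[0,0]
    R=np.array(p['R']); d=R.T@np.array([n[0],n[1],1]); o=-R.T@np.array(p['t']); return o,d/np.linalg.norm(d)
def onplane(p,uv,n,d0):
    o,d=ray(p,uv); n=np.asarray(n,float); return o+d*(d0-n@o)/(n@d)
def tri(*pu):
    A=np.zeros((3,3));b=np.zeros(3)
    for p,u in pu:
        o,d=ray(p,u);M=np.eye(3)-np.outer(d,d);A+=M;b+=M@o
    X=np.linalg.solve(A,b)
    return X,[np.round(proj(p,X)[0]-u,2) for p,u in pu]
E
```

```text
(no output)
```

View pics/topz.png

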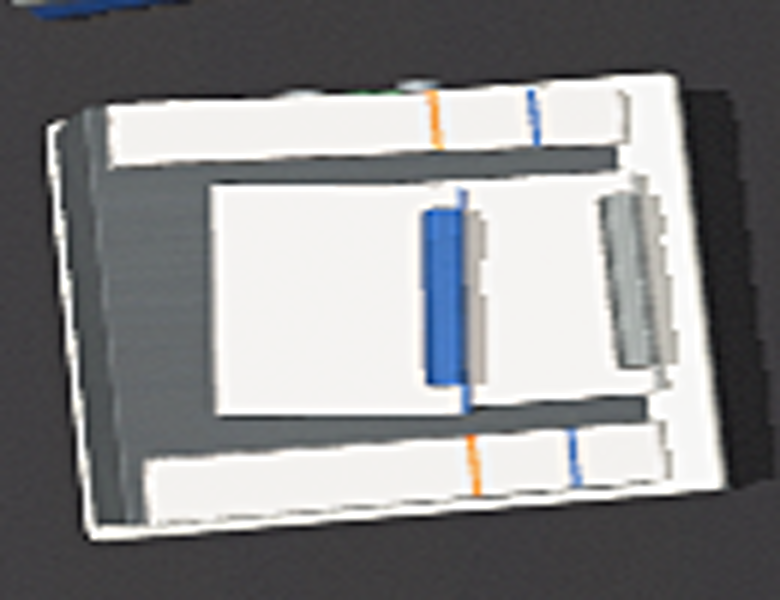

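View pics/topo.png

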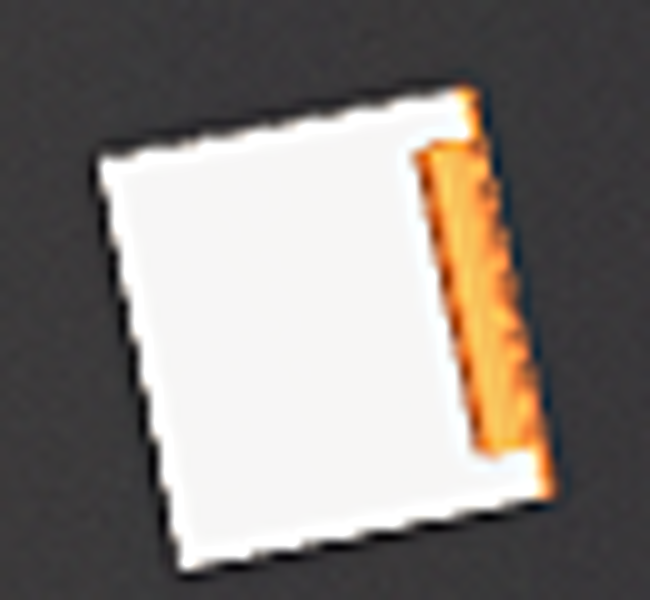

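View pics/scz.png

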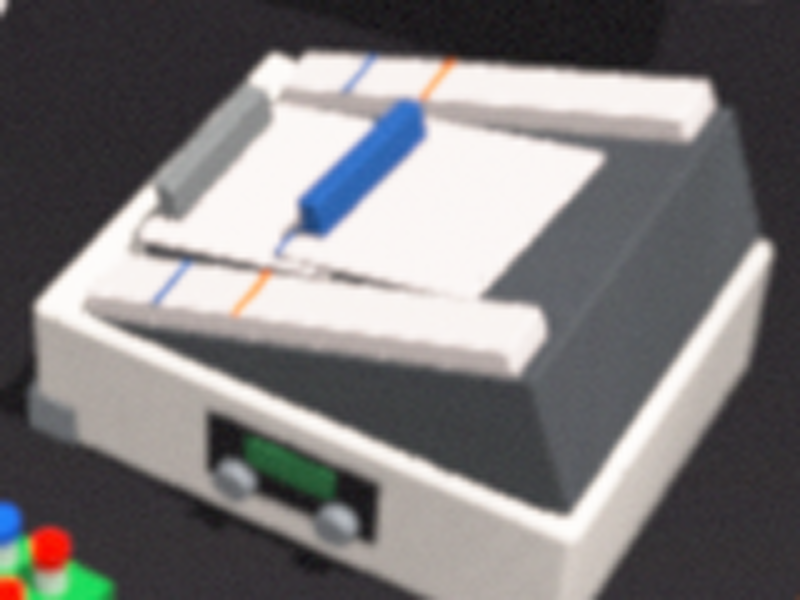

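```bash
cat >> h.py <<'E'
from scipy.optimize import least_squares
S20=np.radians(20)
def bathR(yaw): # columns x(along line), y(up slope), z
    return Ro.from_euler('z',yaw).as_matrix()@Ro.from_euler('x',S20).as_matrix()
E
python3 - <<'E'
from h import *
pt=camera_params('top');ps=camera_params('scene')
T=lambda x,y:(220+x/6,180+y/5); S=lambda x,y:(265+x/5,195+y/4.8)
W=.03
obs=[(pt,T(441,148),(.082,.1,.016)),(pt,T(538,145),(.082,.05,.016)),(pt,T(470,435),(-.082,.1,.016)),(pt,T(571,430),(-.082,.05,.016)),
(ps,S(347,93),(-.082,.05,.016)),(ps,S(423,99),(-.082,.1,.016)),(ps,S(188,264),(.082,.05,.016)),(ps,S(269,272),(.082,.1,.016))]
def res(q):
    R=bathR(q[3]);return np.concatenate([proj(p,R@np.array(X)+q[:3])[0]-u for p,u,X in obs])
f=least_squares(res,[.6,0,.1,0]);print(f.x,np.round(f.fun.reshape(-1,2),2))
print("line blue",bathR(f.x[3])@[0,.05,.012]+f.x[:3])
# orange lid
O=lambda x,y:(395+x/10,230+y/10)
c=[O(103,158),O(470,92),O(548,496),O(182,570)]
P=[onplane(pt,u,(0,0,1),.005) for u in c];print(np.round(P,4)); P=np.array(P)
print(np.linalg.norm(P[1]-P[0]),np.linalg.norm(P[2]-P[1]))
E
```

```text
[ 0.54366892 -0.02893313  0.09711091  0.11123257] [[ 0.02  0.27]
 [ 0.32  0.12]
 [ 0.1  -0.08]
 [-0.18 -0.5 ]
 [-0.04 -0.23]
 [ 0.13 -0.09]
 [ 0.27 -0.16]
 [-0.07  0.41]]
line blue [0.53890905 0.01368226 0.12548823]
[[ 0.5262 -0.2771  0.005 ]
 [ 0.5494 -0.3942  0.005 ]
 [ 0.4223 -0.42    0.005 ]
 [ 0.3974 -0.3036  0.005 ]]
0.11932827704880948 0.12974168500518457
```

```bash
cat >> h.py <<'E'
BR=bathR(0.11123); BT=np.array([.54367,-.02893,.0971])
def toB(X): return (np.asarray(X)-BT)@BR
def fromB(X): return np.asarray(X)@BR.T+BT
E
python3 - <<'E'
from h import *
pt=camera_params('top')
s=robot.get_state();R=Ro.from_rotvec(s['eef_rot']).as_matrix();print(np.round(R,3))
w=camera_params('wrist');print(w['fx'],w['cx'],w['cy'],w['dist_coeffs'])
Rc=np.array(w['R']);o=-Rc.T@np.array(w['t']);print('cam in tool',np.round(R.T@(o-s['tcp_pos']),4));print(np.round(R.T@Rc.T,3))
T=lambda x,y:(220+x/6,180+y/5)
for u,h in (((461,190),.012),((467,410),.012),((212,185),.005),((216,414),.005)):
    print(np.round(toB(onplane(pt,T(*u),BR[:,2],BR[:,2]@BT+h)),4))
E
```

```text
[[-0.001  0.454 -0.891]
 [ 0.002 -0.891 -0.454]
 [-1.    -0.002 -0.   ]]
387.6337669047286 325.8100579212066 238.5603362796166 [0.00352128 0.         0.         0.         0.        ]
cam in tool [-0.1424  0.0007 -0.0765]
[[ 0.001 -0.306  0.952]
 [ 1.    -0.    -0.001]
 [ 0.     0.952  0.306]]
[0.0585 0.0909 0.012 ]
[-0.0678  0.0993  0.012 ]
[0.0682 0.2105 0.005 ]
[-0.0605  0.219   0.005 ]
```

```bash
cat >> h.py <<'E'
def toolR(zdir_yaw_y, slope, up):
    """tool x = minus normal of plane sloping 'slope' along bath y; 'zup': tool z upslope, 'zdn', 'pin': tool y upslope"""
    B=Ro.from_euler('z',zdir_yaw_y).as_matrix()@Ro.from_euler('x',slope).as_matrix()
    bx,by,bz=B.T
    y={'zup':-bx,'zdn':bx,'pin':by}[up]; x=-bz
    return np.column_stack([x,y,np.cross(x,y)])
def go(P,R):
    s=robot.get_state(); R0=Ro.from_rotvec(s['eef_rot']).as_matrix()
    tr=R0.T@(np.asarray(P)-s['tcp_pos'])*1000; rv=np.degrees(Ro.from_matrix(R0.T@R).as_rotvec())
    print('t',s['time'],'travel',np.round(tr,1),'rot',np.round(rv,2),'|F|',np.round(s['wrist_force'],1),'w',round(s['gripper_width'],4))
E
python3 - <<'E'
from h import *
P=fromB([0,.10,.16]);print(P)
R=toolR(.111,np.radians(15.5),'zup');go(P,R)
# intermediate: yaw +125 from now
s=robot.get_state();R0=Ro.from_rotvec(s['eef_rot']).as_matrix()
print(np.degrees(Ro.from_matrix(R0.T@Ro.from_euler('z',125,degrees=True).as_matrix()@R0).as_rotvec()))
E
```

```text
[0.53931366 0.01007351 0.28165283]
t 0.1 travel [ -50.5 -339.  -485.2] rot [109.85 -10.27 -14.88] |F| [-0.   0.8  1. ] w 0.0856
[-1.24999832e+02 -2.03526548e-01 -2.62282519e-02]
```

Call:
step_arm(
  commands=[
    {"travel":[-50,-60,-60],"rot":[-10.6,0,0],"jaw":60},
    {"travel":[-50,-100,-120],"rot":[-21.2,0,0],"jaw":60},
    {"travel":[-50,-140,-175],"rot":[-31.8,0,0],"jaw":60},
    {"travel":[-50,-180,-230],"rot":[-42.4,0,0],"jaw":60},
    {"travel":[-50,-220,-290],"rot":[-53,0,0],"jaw":60},
    {"travel":[-50,-260,-350],"rot":[-63.6,0,0],"jaw":60},
    {"travel":[-50,-300,-410],"rot":[-74.2,0,0],"jaw":60},
    {"travel":[-50,-335,-465],"rot":[-84.8,0,0],"jaw":60},
  ],
)

```text
time: 1.1
tcp_pos: [0.4822, -0.0738, 0.281]
eef_rot: [0.92, 1.367, -0.92]
wrist_force: [0.9, -0.8, -0.9]
gripper_width: 0.0601
```

Run:
```python
from h import *
P=fromB([0,.10,.16])
R=toolR(.111,np.radians(15.5),'zup');go(P,R); s=robot.get_state();print(s['tcp_pos'],s['joint_positions'])
```

```text
t 1.1 travel [ -0.6  84.5 -56.2] rot [-162.85   -3.07   22.18] |F| [ 0.9 -0.8 -0.9] w 0.0601
[ 0.48218957 -0.07380702  0.28103306] [-3.16493072e-01  1.32905680e-01 -6.35323156e-02  1.37429780e+00
 -2.21875671e-04  8.68214906e-01]
```

Call:
step_arm(
  commands=[
    {"travel":[0,42,-28],"rot":[-10.6,0,1.5],"jaw":60},
    {"travel":[0,84,-56],"rot":[-21.2,0,3],"jaw":60},
    {"travel":[0,84,-56],"rot":[-31.6,0,4.5],"jaw":60},
    {"travel":[0,84,-56],"rot":[-42,0,6],"jaw":60},
    {"travel":[0,84,-56],"rot":[-52.4,0,7],"jaw":60},
    {"travel":[0,84,-56],"rot":[-62.8,-1,8.5],"jaw":60},
    {"travel":[0,84,-56],"rot":[-73.2,-1,10],"jaw":60},
    {"travel":[0,84,-56],"rot":[-83.6,-1.5,11.5],"jaw":60},
  ],
)

```text
time: 2.1
tcp_pos: [0.5386, 0.0075, 0.2807]
eef_rot: [-0.107, 1.435, 0.322]
wrist_force: [-0.2, -0.2, 0.7]
gripper_width: 0.06
```

Run:
```python
from h import *
P=fromB([0,.10,.16])
R=toolR(.111,np.radians(15.5),'zup');go(P,R); s=robot.get_state();print(s['tcp_pos'],s['joint_positions'])
```

```text
t 2.1 travel [-0.5  2.4  1.5] rot [-79.25  -1.37  10.69] |F| [-0.2 -0.2  0.7] w 0.06
[0.53857118 0.00746681 0.28069869] [-0.2335939   0.15912991 -0.04645185  1.3013572   0.17385904 -0.50688491]
```

Call:
step_arm(
  commands=[
    {"travel":[0,1,1],"rot":[-10,0,1.3],"jaw":60},
    {"travel":[0,2,1.5],"rot":[-20,0,2.6],"jaw":60},
    {"travel":[0,2,1.5],"rot":[-30,-0.5,4],"jaw":60},
    {"travel":[0,2,1.5],"rot":[-40,-0.5,5.3],"jaw":60},
    {"travel":[0,2,1.5],"rot":[-50,-1,6.7],"jaw":60},
    {"travel":[0,2,1.5],"rot":[-60,-1,8],"jaw":60},
    {"travel":[0,2,1.5],"rot":[-70,-1.2,9.4],"jaw":60},
    {"travel":[0,2,1.5],"rot":[-79.2,-1.4,10.7],"jaw":60},
  ],
)

```text
time: 3.1
tcp_pos: [0.5396, 0.0096, 0.2811]
eef_rot: [-1.075, 0.964, 1.415]
wrist_force: [0.0, 0.1, 0.2]
gripper_width: 0.0599
```

Run:
```python
from h import *
P=fromB([0,.10,.16])
R=toolR(.111,np.radians(15.5),'zup');go(P,R); s=robot.get_state();print(s['tcp_pos'],s['joint_positions'])
p=camera_params('wrist'); im=capture('wrist'); cv2.imwrite('pics/w1.png',im[:,:,::-1])
import pickle; pickle.dump(p,open('w1.pkl','wb'))
for y in (.05,.1):
  for x in (.082,-.082): print(x,y,np.round(proj(p,fromB([x,y,.016])),1))
```

```text
t 3.1 travel [-0.4  0.2  0.6] rot [-0.1   0.05  0.01] |F| [0.  0.1 0.2] w 0.0599
[0.53959709 0.00962975 0.28109615] [-0.27272703  0.29126486  0.10838025  1.49157535  0.25119772 -1.96583421]
0.082 0.05 [[213.8 172.8]]
-0.082 0.05 [[434.2 172.2]]
0.082 0.1 [[218.3 238.2]]
-0.082 0.1 [[430.2 237.6]]
```

View pics/w1.png

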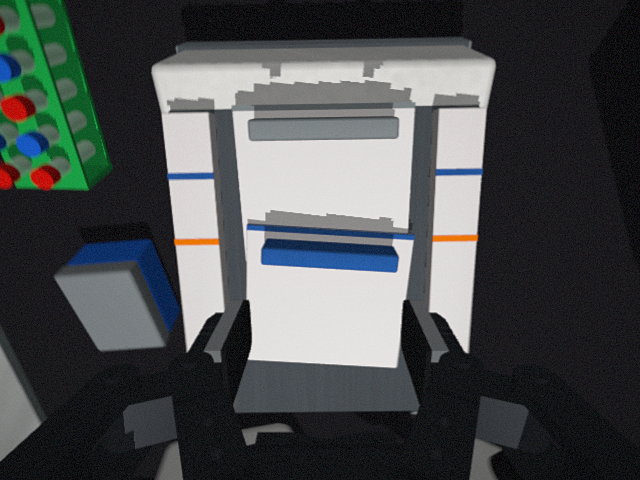

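```bash
cat >> h.py <<'E'
def linefit(im,mask,u0,u1,v0,v1):
    m=mask[v0:v1,u0:u1]; us=[];vs=[]
    for u in range(m.shape[1]):
        r=np.where(m[:,u])[0]
        if len(r): us.append(u+u0); vs.append(r.mean()+v0)
    us=np.array(us);vs=np.array(vs); k=np.polyfit(us,vs,1)
    g=abs(np.polyval(k,us)-vs)<1.5; k=np.polyfit(us[g],vs[g],1)
    return us[g].min(),us[g].max(),k
def masks(im):
    r,g,b=[im[:,:,i].astype(int) for i in range(3)]
    return (b-r>50)&(b-g>30), (r-b>80)&(g-b>20)&(r-g>40)
def seg(f,u): return (u,np.polyval(f[2],u))
E
python3 - <<'E'
from h import *
import pickle
im=cv2.imread('pics/w1.png')[:,:,::-1]; B,O=masks(im)
p=pickle.load(open('w1.pkl','rb'))
d={}
for n,M,box in (('bl',B,(160,222,160,190)),('br',B,(430,490,160,185)),('ol',O,(160,225,225,260)),('or',O,(428,485,225,250)),('edge',B,(240,420,220,242))):
    d[n]=linefit(im,M,*box); print(n,d[n][:2],seg(d[n],d[n][0]),seg(d[n],d[n][1]))
E
python3 - <<'E'
import cv2
a=cv2.imread('pics/w1.png');cv2.imwrite('pics/w1z.png',cv2.resize(a[90:290,160:490],None,fx=2.4,fy=2.4,interpolation=cv2.INTER_CUBIC))
E
```

```text
bl (np.int64(167), np.int64(213)) (np.int64(167), np.float64(175.878989361702)) (np.int64(213), np.float64(175.35505319148925))
br (np.int64(436), np.int64(482)) (np.int64(436), np.float64(171.69281914893625)) (np.int64(482), np.float64(171.41356382978728))
ol (np.int64(174), np.int64(218)) (np.int64(174), np.float64(241.65748792270523)) (np.int64(218), np.float64(241.43140096618347))
or (np.int64(432), np.int64(477)) (np.int64(432), np.float64(238.19703977798338)) (np.int64(477), np.float64(237.2812210915819))
edge (np.int64(247), np.int64(414)) (np.int64(247), np.float64(227.3662411986476)) (np.int64(414), np.float64(236.96111662914294))
```

View pics/w1z.png

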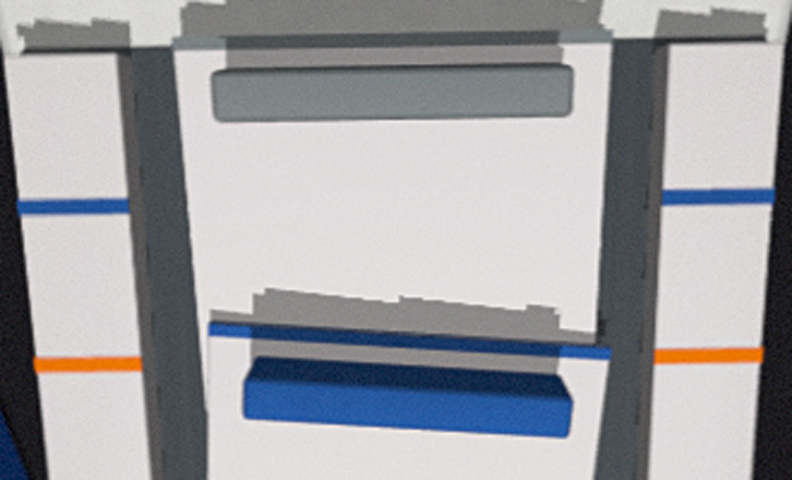

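```bash
cat >> h.py <<'E'
def fitbath(p,d,z=None,yoff=0):
    obs=[((d['bl'][1]+.5,seg(d['bl'],d['bl'][1]+.5)[1]),(.082,.05,.016)),((d['br'][0]-.5,seg(d['br'],d['br'][0]-.5)[1]),(-.082,.05,.016)),
         ((d['ol'][1]+.5,seg(d['ol'],d['ol'][1]+.5)[1]),(.082,.1,.016)),((d['or'][0]-.5,seg(d['or'],d['or'][0]-.5)[1]),(-.082,.1,.016))]
    def res(q):
        R=bathR(q[2]);t=np.array([q[0],q[1],q[3] if z is None else z])
        return np.concatenate([proj(p,R@np.array(X)+t)[0]-u for u,X in obs])
    f=least_squares(res,[.54,-.03,.11]+([.1] if z is None else []))
    return f
E
python3 - <<'E'
from h import *
import pickle
im=cv2.imread('pics/w1.png')[:,:,::-1]; B,O=masks(im)
p=pickle.load(open('w1.pkl','rb'))
d={}
for n,M,box in (('bl',B,(160,222,160,190)),('br',B,(430,490,160,185)),('ol',O,(160,225,225,260)),('or',O,(428,485,225,250))):
    d[n]=linefit(im,M,*box)
for z in (None,.097,.1):
    f=fitbath(p,d,z); print(np.round(f.x,4),np.round(f.fun,2))
# top edge of strip
m=B[215:245,240:420]; us=[];vs=[];bs=[]
for u in range(m.shape[1]):
    r=np.where(m[:,u])[0]
    if len(r): us.append(u+240);vs.append(r.min()+215-.5);bs.append(r.max()+215.5)
k=np.polyfit(us,vs,1); 
ok=[i for i in range(len(us)) if abs(np.polyval(k,us[i])-vs[i])<1.5]; k=np.polyfit(np.array(us)[ok],np.array(vs)[ok],1)
for zz in (.097,.1):
  f=fitbath(p,d,zz);R=bathR(f.x[2]);t=np.array([f.x[0],f.x[1],zz])
  for h in (.007,):
    E=[]
    for u in (min(us)-.5,max(us)+.5):
        X=onplane(p,(u,np.polyval(k,u)),R[:,2],R[:,2]@t+h);E.append((X-t)@R)
    E=np.array(E);print(zz,h,np.round(E,4),'mid',E.mean(0),'yaw',np.degrees(np.arctan2(*(E[0]-E[1])[[1,0]])),np.linalg.norm(E[0]-E[1]))
E
```

```text
[ 0.5442 -0.0289  0.1249  0.0995] [-0.26  0.14 -0.3   0.34  0.11 -0.33  0.47 -0.16]
[ 0.5441 -0.0277  0.1248] [ 0.82  0.22 -1.36  0.46  1.09 -0.85 -0.52 -0.65]
[ 0.5443 -0.0291  0.1249] [-0.46  0.12 -0.1   0.31 -0.07 -0.23  0.66 -0.07]
0.097 0.007 [[ 0.0622  0.0892  0.007 ]
 [-0.0712  0.0996  0.007 ]] mid [-0.00450463  0.09439327  0.007     ] yaw -4.456192432693308 0.1338293255280922
0.1 0.007 [[ 0.0615  0.0889  0.007 ]
 [-0.0704  0.0992  0.007 ]] mid [-0.00446122  0.09400433  0.007     ] yaw -4.459485781572702 0.1323620349335333
```

```bash
cat >> h.py <<'E'
YAW=.1249
BR=bathR(YAW); BT=np.array([.5443,-.0291,.1])
E
python3 - <<'E'
from h import *
R=toolR(YAW,np.radians(15.5),'zup')
go(fromB([0,.138,.05]),R);go(fromB([0,.138,.013]),R)
E
```

```text
t 3.15 travel [103.2   1.2  47.7] rot [-0.62  0.06  0.17] |F| [ 0.2 -0.3 -0.1] w 0.0602
t 3.15 travel [140.1   1.3  50.6] rot [-0.62  0.06  0.17] |F| [ 0.2 -0.3 -0.1] w 0.0602
```

Call:
step_arm(
  commands=[
    {"travel":[40,1,25],"rot":[-0.6,0,0.2],"jaw":60},
    {"travel":[80,1,48],"rot":[-0.6,0,0.2],"jaw":60},
    {"travel":[110,1.3,50],"rot":[-0.6,0,0.2],"jaw":60},
    {"travel":[128,1.3,50.5],"rot":[-0.6,0,0.2],"jaw":60},
    {"travel":[140,1.3,50.5],"rot":[-0.6,0,0.2],"jaw":60},
    {"travel":[140,1.3,50.5],"rot":[-0.6,0,0.2],"jaw":60},
  ],
)

```text
time: 3.9
tcp_pos: [0.529, 0.0953, 0.1595]
eef_rot: [-1.077, 0.963, 1.42]
wrist_force: [0.2, 0.5, 0.7]
gripper_width: 0.06
```

Run:
```python
from h import *
R=toolR(YAW,np.radians(15.5),'zup')
go(fromB([0,.138,.013]),R);print(toB(robot.get_state()['tcp_pos']))
p=camera_params('wrist'); im=capture('wrist'); cv2.imwrite('pics/w2.png',im[:,:,::-1])
R2=toolR(YAW,np.radians(14.3),'zup')
go(fromB([0,.105,.016]),R2);go(fromB([0,.084,.018]),R2)
```

```text
t 3.9 travel [ 0.1  0.3 -0.1] rot [-0.62  0.03  0.03] |F| [0.2 0.5 0.7] w 0.06
[0.00027744 0.13813802 0.01306821]
t 3.95 travel [  0.5   0.5 -33.2] rot [-0.6   1.21  0.1 ] |F| [0.3 0.5 0.8] w 0.0599
t 3.95 travel [  0.1   0.3 -54.3] rot [-0.6   1.21  0.1 ] |F| [0.3 0.5 0.8] w 0.0599
```

View pics/w2.png

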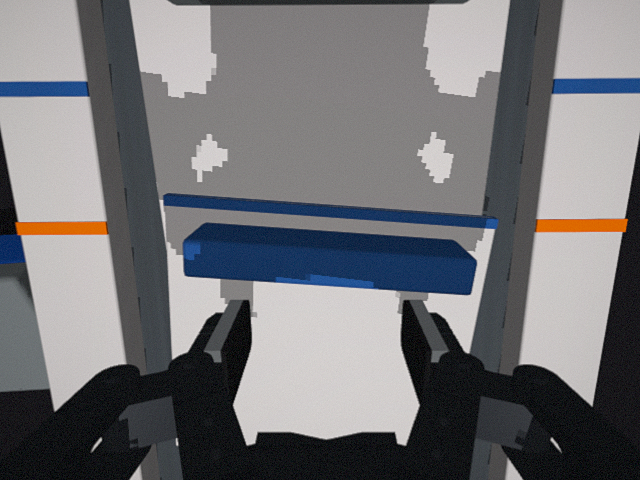

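Call:
step_arm(
  commands=[
    {"travel":[0,0,-5],"rot":[-0.6,0.3,0],"jaw":60},
    {"travel":[0,0,-9],"rot":[-0.6,0.5,0],"jaw":60},
    {"travel":[0,0,-13],"rot":[-0.6,0.7,0],"jaw":60},
    {"travel":[0,0.2,-17],"rot":[-0.6,0.9,0],"jaw":60},
    {"travel":[0,0.4,-21],"rot":[-0.6,1,0],"jaw":60},
    {"travel":[0,0.5,-25],"rot":[-0.6,1,0],"jaw":60},
    {"travel":[0,0.5,-29],"rot":[-0.6,1.2,0],"jaw":60},
    {"travel":[0,0.5,-33],"rot":[-0.6,1.2,0],"jaw":60},
  ],
)

```text
time: 4.95
tcp_pos: [0.5327, 0.0633, 0.1513]
eef_rot: [-1.103, 0.97, 1.417]
wrist_force: [-0.5, 0.7, 0.6]
gripper_width: 0.0603
```

Run:
```python
from h import *
print(toB(robot.get_state()['tcp_pos']))
R2=toolR(YAW,np.radians(14.3),'zup')
go(fromB([0,.084,.018]),R2)
p=camera_params('wrist'); im=capture('wrist'); cv2.imwrite('pics/w3.png',im[:,:,::-1])
import pickle; pickle.dump(p,open('w3.pkl','wb'))
```

```text
[2.35054080e-05 1.05044920e-01 1.63479765e-02]
t 4.95 travel [  0.4   0.  -21.1] rot [0.05 0.01 0.11] |F| [-0.5  0.7  0.6] w 0.0603
```

View pics/w3.png

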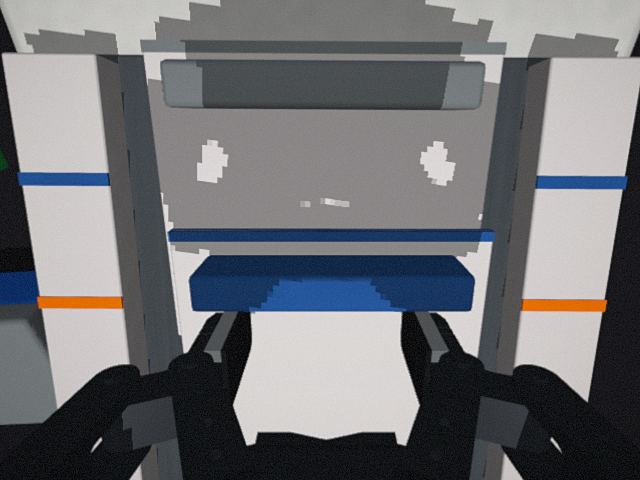

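```bash
cat >> h.py <<'E'
def stripedge(M,box,p,R,t,h,top=True):
    u0,u1,v0,v1=box; m=M[v0:v1,u0:u1]; us=[];vs=[]
    for u in range(m.shape[1]):
        r=np.where(m[:,u])[0]
        if len(r): us.append(u+u0);vs.append((r.min()-.5 if top else r.max()+.5)+v0)
    us=np.array(us);vs=np.array(vs);k=np.polyfit(us,vs,1)
    for i in range(3):
        g=abs(np.polyval(k,us)-vs)<1.5;k=np.polyfit(us[g],vs[g],1)
    E=np.array([(onplane(p,(u,np.polyval(k,u)),R[:,2],R[:,2]@t+h)-t)@R for u in (us[g].min()-.5,us[g].max()+.5)])
    return np.round(E*1000,1),'mid',np.round(E.mean(0)*1000,1),'yawdeg',round(float(np.degrees(np.arctan2(E[0,1]-E[1,1],E[0,0]-E[1,0]))),2),'w',round(float(np.linalg.norm(E[0]-E[1]))*1000,1)
E
python3 - <<'E'
from h import *
import pickle
im=cv2.imread('pics/w3.png')[:,:,::-1]; B,O=masks(im)
p=pickle.load(open('w3.pkl','rb'))
d={}
for n,M,box in (('bl',B,(0,115,165,195)),('br',B,(530,630,165,195)),('ol',O,(30,125,285,315)),('or',O,(518,610,290,320))):
    d[n]=linefit(im,M,*box)
for z in (None,.1):
    f=fitbath(p,d,z); print(np.round(f.x,4),np.round(f.fun,2))
R=bathR(f.x[2]);t=np.array([f.x[0],f.x[1],.1])
b,r=im[:,:,2].astype(int),im[:,:,0].astype(int)
M=(b-r>25)
print(stripedge(M,(160,505,222,250),p,R,t,.010))
print(stripedge(M,(160,505,222,250),p,R,t,.015,False))
E
```

```text
[ 0.5441 -0.0295  0.1181  0.1002] [ 0.18  0.02 -0.16 -0.02 -0.21 -0.01  0.18  0.01]
[ 0.5441 -0.0294  0.1181] [ 0.54 -0.01 -0.52 -0.05  0.1  -0.23 -0.13 -0.21]
(array([[ 62.1,  70.2,  10. ],
       [-69.7,  69.4,  10. ]]), 'mid', array([-3.8, 69.8, 10. ]), 'yawdeg', 0.35, 'w', 131.8)
(array([[ 61.6,  74.5,  15. ],
       [-68.8,  73.7,  15. ]]), 'mid', array([-3.6, 74.1, 15. ]), 'yawdeg', 0.35, 'w', 130.5)
```

```bash
cat >> h.py <<'E'
YAW=.118
BR=bathR(YAW); BT=np.array([.5441,-.0294,.1])
E
python3 - <<'E'
from h import *
c=toB(robot.get_state()['tcp_pos']);print(c)
R2=toolR(YAW,np.radians(14.3),'zup')
go(fromB([c[0]+.004,c[1]-.018,.018]),R2)
E
```

```text
[-0.00040166  0.10483258  0.01621162]
t 5.0 travel [  0.   -3.9 -18.1] rot [ 0.41 -0.01  0.  ] |F| [ 0.3 -0.8  0.2] w 0.0601
```

Call:
step_arm(
  commands=[
    {"travel":[0,-0.5,-2.5],"rot":[0.1,0,0],"jaw":60},
    {"travel":[0,-1,-5],"rot":[0.1,0,0],"jaw":60},
    {"travel":[0,-1.6,-7.5],"rot":[0.2,0,0],"jaw":60},
    {"travel":[0,-2.2,-10],"rot":[0.2,0,0],"jaw":60},
    {"travel":[0,-2.8,-12.5],"rot":[0.3,0,0],"jaw":60},
    {"travel":[0,-3.4,-15],"rot":[0.4,0,0],"jaw":60},
    {"travel":[0,-4,-17.5],"rot":[0.4,0,0],"jaw":60},
    {"travel":[0,-4,-18],"rot":[0.4,0,0],"jaw":60},
  ],
)

```text
time: 6.0
tcp_pos: [0.539, 0.0466, 0.1469]
eef_rot: [-1.098, 0.975, 1.413]
wrist_force: [-0.5, 0.8, -0.5]
gripper_width: 0.0601
```

Run:
```python
from h import *
print(toB(robot.get_state()['tcp_pos']))
p=camera_params('wrist'); im=capture('wrist'); cv2.imwrite('pics/w4.png',im[:,:,::-1])
import pickle; pickle.dump(p,open('w4.pkl','wb'))
```

```text
[0.00386842 0.08749193 0.01807016]
```

View pics/w4.png

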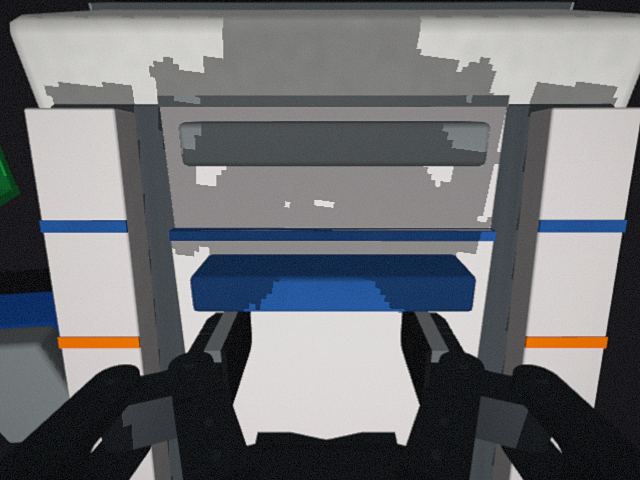

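Run:
```python
from h import *
import pickle
im=cv2.imread('pics/w4.png')[:,:,::-1]; B,O=masks(im)
p=pickle.load(open('w4.pkl','rb'))
d={}
for n,M,box in (('bl',B,(30,130,212,240)),('br',B,(533,635,212,240)),('ol',O,(50,145,330,355)),('or',O,(520,612,330,355))):
    d[n]=linefit(im,M,*box)
for z in (None,.1):
    f=fitbath(p,d,z); print(np.round(f.x,4),np.round(f.fun,2))
R=bathR(f.x[2]);t=np.array([f.x[0],f.x[1],.1])
b,r=im[:,:,2].astype(int),im[:,:,0].astype(int)
M=(b-r>25)
print(stripedge(M,(160,505,222,250),p,R,t,.012))
print(stripedge(M,(160,505,222,250),p,R,t,.017,False))
a=cv2.imread('pics/w4.png');cv2.imwrite('pics/w4z.png',cv2.resize(a[200:270,30:220],None,fx=4,fy=4,interpolation=cv2.INTER_CUBIC))
```

```text
[ 0.544  -0.0292  0.1193  0.1   ] [ 0.07 -0.13  0.15  0.2  -0.1   0.27 -0.14 -0.35]
[ 0.544  -0.0292  0.1193] [ 0.04 -0.13  0.18  0.21 -0.13  0.29 -0.1  -0.33]
(array([[ 66.2,  51.2,  12. ],
       [-65.5,  51.4,  12. ]]), 'mid', array([ 0.4, 51.3, 12. ]), 'yawdeg', -0.1, 'w', 131.7)
(array([[ 65.4,  55.5,  17. ],
       [-64.9,  55.8,  17. ]]), 'mid', array([ 0.2, 55.6, 17. ]), 'yawdeg', -0.11, 'w', 130.3)
```

View pics/w4z.png

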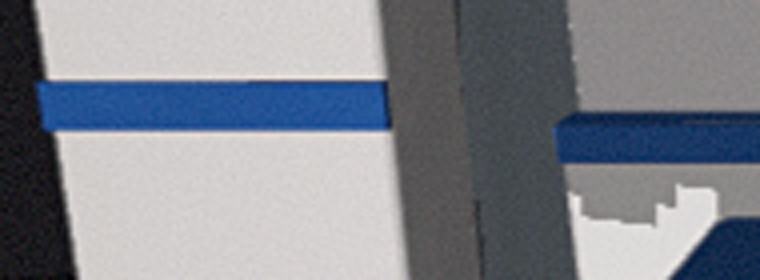

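Call:
step_arm(
  commands=[
    {"travel":[0,0,-0.6],"rot":[0,0,0],"jaw":60},
    {"travel":[0,0,-1.2],"rot":[0,0,0],"jaw":60},
    {"travel":[0,0,-1.2],"rot":[0,0,0],"jaw":60},
  ],
)

```text
time: 6.42
tcp_pos: [0.539, 0.0456, 0.1467]
eef_rot: [-1.098, 0.975, 1.413]
wrist_force: [-1.1, 0.2, -0.7]
gripper_width: 0.0601
```

Run:
```python
from h import *
print(toB(robot.get_state()['tcp_pos']))
p=camera_params('wrist'); im=capture('wrist'); cv2.imwrite('pics/w5.png',im[:,:,::-1])
B,O=masks(im)
d={}
for n,M,box in (('bl',B,(30,130,212,245)),('br',B,(533,635,212,245)),('ol',O,(50,145,330,365)),('or',O,(520,612,330,365))):
    d[n]=linefit(im,M,*box)
f=fitbath(p,d,.1); print(np.round(f.x,4),np.round(f.fun,2))
R=bathR(f.x[2]);t=np.array([f.x[0],f.x[1],.1])
b,r=im[:,:,2].astype(int),im[:,:,0].astype(int)
M=(b-r>25)
print(stripedge(M,(160,505,222,250),p,R,t,.012))
print(stripedge(M,(160,505,222,250),p,R,t,.017,False))
```

```text
[0.00377389 0.08647481 0.01821036]
[ 0.5438 -0.0292  0.1172] [ 0.33 -0.1  -0.37  0.   -0.13  0.03  0.17 -0.08]
(array([[ 67.1,  50.7,  12. ],
       [-65.5,  50.2,  12. ]]), 'mid', array([ 0.8, 50.4, 12. ]), 'yawdeg', 0.2, 'w', 132.6)
(array([[ 65.4,  54.7,  17. ],
       [-65. ,  54.7,  17. ]]), 'mid', array([ 0.2, 54.7, 17. ]), 'yawdeg', 0.01, 'w', 130.4)
```

Run:
```python
from h import *
R=toolR(.202,0,'pin')
go([.483,-.391,.2],R)
```

```text
t 6.475 travel [-157.2  107.2 -400.4] rot [ 84.74  11.58 -10.62] |F| [-0.3 -0.2  0.6] w 0.0604
```

Call:
step_arm(
  commands=[
    {"travel":[0,0,3],"rot":[0,0,0],"jaw":60},
    {"travel":[-20,0,5],"rot":[0,0,0],"jaw":60},
    {"travel":[-50,0,5],"rot":[0,0,0],"jaw":70},
    {"travel":[-90,0,0],"rot":[0,0,0],"jaw":85},
    {"travel":[-100,0,-20],"rot":[9,0,0],"jaw":85},
  ],
)

```text
time: 7.1
tcp_pos: [0.5455, 0.0016, 0.2417]
eef_rot: [-0.983, 1.066, 1.307]
wrist_force: [0.8, 0.1, -0.2]
gripper_width: 0.0852
```

Run:
```python
from h import *
R=toolR(.202,0,'pin')
go([.483,-.391,.21],R)
```

```text
t 7.1 travel [ -63.6   47.1 -390.9] rot [ 75.68  10.63 -11.02] |F| [ 0.8  0.1 -0.2] w 0.0852
```

Call:
step_arm(
  commands=[
    {"travel":[-20,5,-50],"rot":[10,1.4,-1.5],"jaw":85},
    {"travel":[-30,11,-105],"rot":[20,2.8,-3],"jaw":85},
    {"travel":[-40,18,-160],"rot":[30,4.2,-4.4],"jaw":85},
    {"travel":[-50,25,-215],"rot":[40,5.6,-5.8],"jaw":85},
    {"travel":[-55,32,-270],"rot":[50,7,-7.3],"jaw":85},
    {"travel":[-60,40,-325],"rot":[60,8.4,-8.7],"jaw":85},
    {"travel":[-63,45,-370],"rot":[69,9.7,-10],"jaw":85},
    {"travel":[-63.5,47,-391],"rot":[75.7,10.6,-11],"jaw":85},
  ],
)

```text
time: 8.1
tcp_pos: [0.4818, -0.3932, 0.2057]
eef_rot: [-0.154, 1.57, 0.157]
wrist_force: [-0.2, 0.8, -0.1]
gripper_width: 0.0847
```

Run:
```python
from h import *
R=toolR(.202,0,'pin')
go([.483,-.391,.21],R)
s=robot.get_state();print(s['tcp_pos'],s['joint_positions'])
p=camera_params('wrist'); im=capture('wrist'); cv2.imwrite('pics/w6.png',im[:,:,::-1])
import pickle; pickle.dump(p,open('w6.pkl','wb'))
```

```text
t 8.1 travel [-4.3  1.9  1.6] rot [-0.24 -0.26 -0.13] |F| [-0.2  0.8 -0.1] w 0.0847
[ 0.48180486 -0.39321512  0.20571831] [-0.81218078  0.41691625  0.1341274   1.29227235 -0.00270074 -1.00993886]
```

View pics/w6.png

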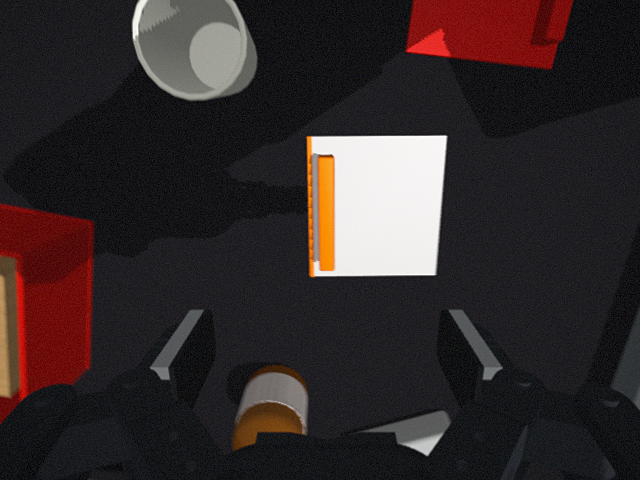

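Run:
```python
from h import *
import pickle
p=pickle.load(open('w6.pkl','rb')); im=cv2.imread('pics/w6.png')
g=im.min(2)>0
hsv=cv2.cvtColor(im,cv2.COLOR_BGR2GRAY)
m=np.zeros_like(hsv); sub=(im[:,:,2]>120); m[120:290,295:460]=sub[120:290,295:460]
c=max(cv2.findContours(m.astype(np.uint8),cv2.RETR_EXTERNAL,cv2.CHAIN_APPROX_NONE)[0],key=cv2.contourArea)
q=cv2.approxPolyDP(c,6,True)[:,0];print(q.tolist())
q=sorted(q.tolist(),key=lambda a:(a[0]>380,a[1]))
P=np.array([onplane(p,u,(0,0,1),z) for u,z in zip(q,(.0,.0,.005,.005))]);print(np.round(P,4))
e=P[:2].mean(0);print('edge mid',e,'yaw edge',np.arctan2(*(P[1]-P[0])[[1,0]]),'yaw top',np.arctan2(*(P[3]-P[2])[[1,0]]))
yd=P[2:].mean(0)-e; print('len',np.linalg.norm(yd[:2]),'yaw y',np.arctan2(yd[1],yd[0])-np.pi/2)
pt=camera_params('top');print('bottle',onplane(pt,(447,193),(0,0,1),.1))
for u in ((319,155),(334,155),(334,270),(320,270)): print(onplane(p,u,(0,0,1),.03))
print(-np.array(p['R']).T@p['t'])
```

```text
[[445, 135], [306, 137], [310, 276], [435, 274]]
[[ 0.4244 -0.4228  0.    ]
 [ 0.5523 -0.3953  0.    ]
 [ 0.3992 -0.3061  0.005 ]
 [ 0.5248 -0.2787  0.005 ]]
edge mid [ 0.48834144 -0.40907875  0.        ] yaw edge 0.21166171330014652 yaw top 0.21506388405170018
len 0.11961758868405199 yaw y 0.2219954117496492
bottle [ 0.68225016 -0.38704255  0.1       ]
[ 0.43450665 -0.40889679  0.03      ]
[ 0.43213889 -0.39703492  0.03      ]
[ 0.52981391 -0.3768692   0.03      ]
[ 0.53222522 -0.38900079  0.03      ]
[ 0.40490966 -0.41006362  0.34846951]
```

Run:
```python
from h import *
import pickle
p=pickle.load(open('w6.pkl','rb'));pt=camera_params('top')
for a,b in (((436.5,245.2),(334,270)),((442.8,275.8),(334,155)),((405.3,245.8),(436,275)),((413.2,287),(446,135.5))): print(tri((pt,a),(p,b)))
R=toolR(.213,0,'pin')
go([.4835,-.3932,.06],R)
go([.4835,-.3932,.009],R)
```

```text
(array([ 0.53078235, -0.37443994,  0.02278007]), [array([ 0.58, -0.53]), array([ 2.24, -1.55])])
(array([ 0.43388802, -0.39623514,  0.0100832 ]), [array([-0.01,  0.01]), array([-0.03,  0.05])])
(array([ 0.52610876, -0.27716648,  0.00406207]), [array([-0.03,  0.05]), array([-0.13,  0.14])])
(array([ 0.39834019, -0.30417132,  0.00189787]), [array([ 0.01, -0.33]), array([ 0.39, -1.22])])
t 8.15 travel [145.1   0.7   2.8] rot [-1.08 -0.31 -0.07] |F| [ 0.5 -1.9  0. ] w 0.0853
t 8.15 travel [196.1   0.6   3. ] rot [-1.08 -0.31 -0.07] |F| [ 0.5 -1.9  0. ] w 0.0853
```

Call:
step_arm(
  commands=[
    {"travel":[60,0.6,3],"rot":[-1,-0.3,0],"jaw":50},
    {"travel":[110,0.6,3],"rot":[-1,-0.3,0],"jaw":50},
    {"travel":[150,0.6,3],"rot":[-1,-0.3,0],"jaw":50},
    {"travel":[175,0.6,3],"rot":[-1,-0.3,0],"jaw":50},
    {"travel":[190,0.6,3],"rot":[-1,-0.3,0],"jaw":50},
    {"travel":[196,0.6,3],"rot":[-1,-0.3,0],"jaw":50},
    {"travel":[196,0.6,3],"rot":[-1,-0.3,0],"jaw":50},
  ],
)

```text
time: 9.02
tcp_pos: [0.485, -0.3896, 0.011]
eef_rot: [-0.173, 1.562, 0.176]
wrist_force: [0.4, 0.1, 0.5]
gripper_width: 0.0501
```

Run:
```python
from h import *
R=toolR(.213,0,'pin')
go([.4835,-.3932,.009],R)
p=camera_params('wrist'); im=capture('wrist'); cv2.imwrite('pics/w7.png',im[:,:,::-1])
```

```text
t 9.025 travel [ 2.  -3.2 -2.3] rot [ 0.53  0.12 -0.12] |F| [0.4 0.1 0.5] w 0.0501
```

View pics/w7.png

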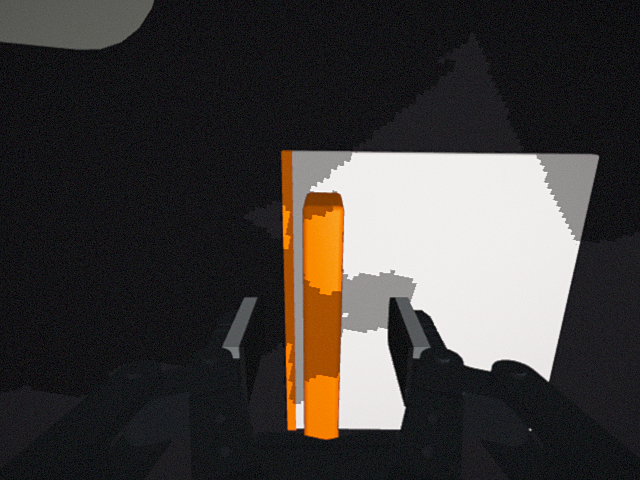

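Call:
step_arm(
  commands=[
    {"travel":[2,0,0],"rot":[0,0,0],"jaw":30},
    {"travel":[2,0,0],"rot":[0,0,0],"jaw":20},
    {"travel":[2,0,0],"rot":[0,0,0],"jaw":10},
    {"travel":[2,0,0],"rot":[0,0,0],"jaw":8},
    {"travel":[2,0,0],"rot":[0,0,0],"jaw":8},
    {"travel":[2,0,0],"rot":[0,0,0],"jaw":8},
  ],
  grip_force=60,
)

```text
time: 9.82
tcp_pos: [0.4849, -0.3899, 0.0092]
eef_rot: [-0.173, 1.562, 0.175]
wrist_force: [-1.6, 0.1, 5.8]
gripper_width: 0.0127
```

Call:
step_arm(
  commands=[
    {"travel":[-8,0,0],"rot":[0,0,0],"jaw":8},
    {"travel":[-25,0,0],"rot":[0,0,0],"jaw":8},
    {"travel":[-60,0,0],"rot":[0,0,0],"jaw":8},
    {"travel":[-100,0,0],"rot":[0,0,0],"jaw":8},
    {"travel":[-150,0,0],"rot":[0,0,0],"jaw":8},
    {"travel":[-200,0,0],"rot":[0,0,0],"jaw":8},
    {"travel":[-250,0,0],"rot":[0,0,0],"jaw":8},
  ],
)

```text
time: 10.7
tcp_pos: [0.484, -0.3898, 0.261]
eef_rot: [-0.172, 1.562, 0.176]
wrist_force: [0.4, -1.4, -2.6]
gripper_width: 0.0127
```

Run:
```python
from h import *
s=robot.get_state();print(s['tcp_pos'],s['gripper_width'],s['wrist_force'],s['joint_positions'])
p=camera_params('wrist'); im=capture('wrist'); cv2.imwrite('pics/w8.png',im[:,:,::-1])
import pickle; pickle.dump((p,s),open('w8.pkl','wb'))
```

```text
[ 0.48403011 -0.38981198  0.26104417] 0.012669853359452974 [ 0.38779381 -1.38413744 -2.56690567] [-0.80841109  0.4031824   0.24794746  1.41647261  0.00274172 -1.03021548]
```

View pics/w8.png

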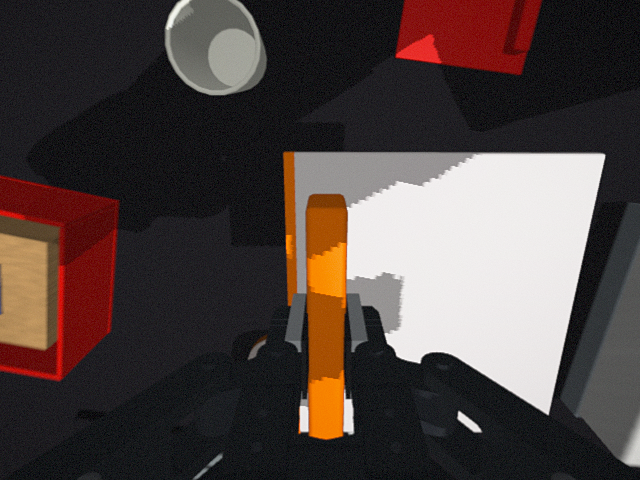

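Run:
```python
from h import *
import pickle
p,s=pickle.load(open('w8.pkl','rb'))
R0=Ro.from_rotvec(s['eef_rot']).as_matrix(); n=R0[:,0]
tl=lambda u,x:np.round(R0.T@(onplane(p,u,n,n@s['tcp_pos']+x)-s['tcp_pos'])*1000,1)
for u in ((307,207),(347,207),(308,437),(343,437)): print('bar',tl(u,-.0208))
for u in ((284.5,152.5),(296,152.5),(604.5,154),(550,414)): print('plate top',tl(u,.0042))
```

```text
bar [-20.8  -7.1 -51.3]
bar [-20.8   5.8 -51.3]
bar [-20.8  -8.1  41.2]
bar [-20.8   5.7  41.2]
plate top [  4.2 -16.3 -66.1]
plate top [  4.2 -12.1 -66.1]
plate top [  4.2 102.3 -65.5]
plate top [  4.2 102.7  52.6]
```

```bash
cat >> h.py <<'E'
def lidtcp(ex,ey,ez,d,off=(.0014,.016,.0092)):
    by=np.array([0,np.cos(d),-np.sin(d)]);bz=np.array([0,np.sin(d),np.cos(d)])
    return np.array([ex,ey,ez])+off[0]*np.array([1,0,0])+off[1]*by+off[2]*bz
E
python3 - <<'E'
from h import *
R=toolR(YAW,S20-.08,'pin')
T=lidtcp(0,.120,.0096,.08);print(T,fromB(T))
go(fromB(T+[0,0.01,.06]),R)
E
```

```text
[0.0014     0.13668404 0.01749194] [0.53107368 0.09237164 0.16318574]
t 10.75 travel [ 43.8 451.3 149.3] rot [ 5.97 -0.36 15.77] |F| [ 1.2 -2.3  4.9] w 0.0129
```

Call:
step_arm(
  commands=[
    {"travel":[-10,45,15],"rot":[0.8,0,2],"jaw":8},
    {"travel":[-20,105,35],"rot":[1.6,0,5],"jaw":8},
    {"travel":[-20,165,55],"rot":[2.5,0,8],"jaw":8},
    {"travel":[-20,225,75],"rot":[3.4,0,11],"jaw":8},
    {"travel":[-20,285,95],"rot":[4.2,-0.2,13],"jaw":8},
    {"travel":[-10,345,115],"rot":[5,-0.3,15],"jaw":8},
    {"travel":[5,400,132],"rot":[5.6,-0.4,15.8],"jaw":8},
    {"travel":[20,440,145],"rot":[6,-0.4,15.8],"jaw":8},
  ],
)

```text
time: 11.75
tcp_pos: [0.5287, 0.0731, 0.2401]
eef_rot: [0.127, 1.58, 0.31]
wrist_force: [0.4, -0.5, -1.9]
gripper_width: 0.0127
```

Run:
```python
from h import *
R=toolR(YAW,S20-.08,'pin')
T=lidtcp(0,.120,.0096,.08)
go(fromB(T+[0,0.0,.03]),R)
```

```text
t 11.75 travel [49.2 -5.1  4.9] rot [-0.08 -0.31 -0.52] |F| [ 0.4 -0.5 -1.9] w 0.0127
```

Call:
step_arm(
  commands=[
    {"travel":[15,-1,5],"rot":[0,0,0],"jaw":8},
    {"travel":[30,-3,5],"rot":[0,0,0],"jaw":8},
    {"travel":[45,-5,5],"rot":[0,0,0],"jaw":8},
    {"travel":[49,-5,5],"rot":[0,0,0],"jaw":8},
    {"travel":[49,-5,5],"rot":[0,0,0],"jaw":8},
  ],
)

```text
time: 12.38
tcp_pos: [0.5326, 0.0794, 0.1911]
eef_rot: [0.129, 1.581, 0.309]
wrist_force: [-0.1, -0.0, -1.6]
gripper_width: 0.0129
```

Run:
```python
from h import *
R=toolR(YAW,S20-.08,'pin')
T=lidtcp(0,.120,.0096,.08)
go(fromB(T+[0,0.0,.03]),R);go(fromB(T),R)
print(robot.get_state()['wrist_force'])
for n in ('wrist','scene'):
    im=capture(n); a=im[:,:,::-1]
    if n=='scene': a=cv2.resize(a[160:320,250:440],None,fx=4,fy=3.6,interpolation=cv2.INTER_CUBIC)
    cv2.imwrite(f'pics/{n}9.png',a)
```

```text
t 12.375 travel [ 0.5  2.7 -0. ] rot [-0.21 -0.34 -0.55] |F| [-0.1 -0.  -1.6] w 0.0129
t 12.375 travel [30.4  4.8  0.1] rot [-0.21 -0.34 -0.55] |F| [-0.1 -0.  -1.6] w 0.0129
[-0.08429664 -0.00458307 -1.62383518]
```

View pics/wrist9.png

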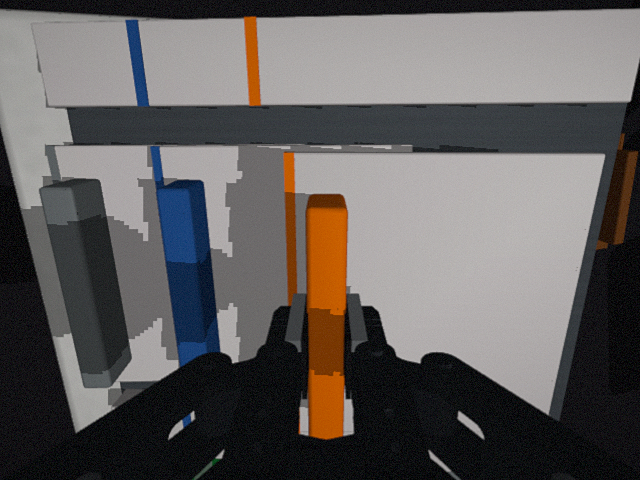

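View pics/scene9.png

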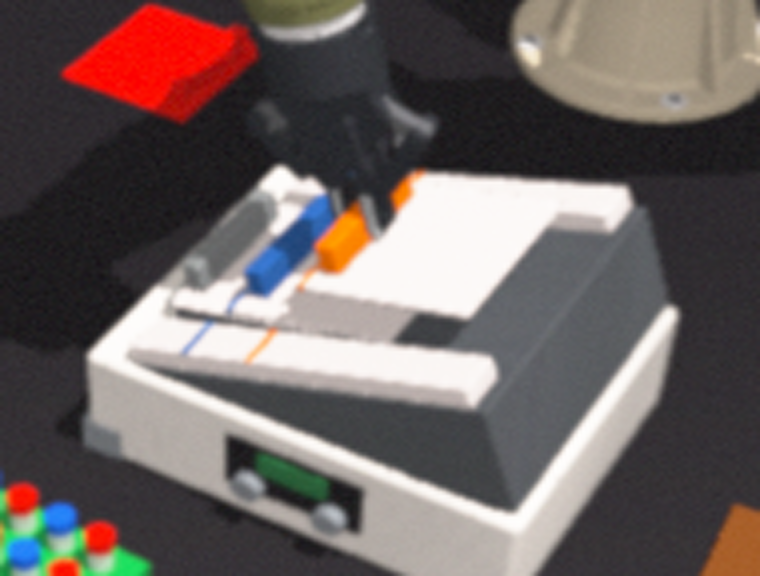

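Call:
step_arm(
  commands=[
    {"travel":[6,3,0],"rot":[0,-0.3,-0.5],"jaw":8},
    {"travel":[12,3.5,0],"rot":[-0.2,-0.3,-0.5],"jaw":8},
    {"travel":[18,4,0],"rot":[-0.2,-0.3,-0.5],"jaw":8},
    {"travel":[22,4.3,0],"rot":[-0.2,-0.3,-0.5],"jaw":8},
    {"travel":[25,4.5,0],"rot":[-0.2,-0.3,-0.5],"jaw":8},
    {"travel":[26,4.6,0],"rot":[-0.2,-0.3,-0.5],"jaw":8},
    {"travel":[26,4.6,0],"rot":[-0.2,-0.3,-0.5],"jaw":8},
  ],
)

```text
time: 13.35
tcp_pos: [0.5313, 0.0916, 0.1676]
eef_rot: [0.119, 1.575, 0.305]
wrist_force: [-0.2, -0.1, -2.4]
gripper_width: 0.0124
```

Run:
```python
from h import *
R=toolR(YAW,S20-.08,'pin')
T=lidtcp(0,.120,.0096,.08)
go(fromB(T),R); print(robot.get_state()['ft_torque'])
im=capture('wrist'); cv2.imwrite('pics/w10.png',im[:,:,::-1])
```

```text
t 13.35 travel [ 4.5 -0.4 -0.1] rot [ 0.07 -0.03 -0.04] |F| [-0.2 -0.1 -2.4] w 0.0124
[-0.39414433 -0.03488801  0.02150086]
```

View pics/w10.png

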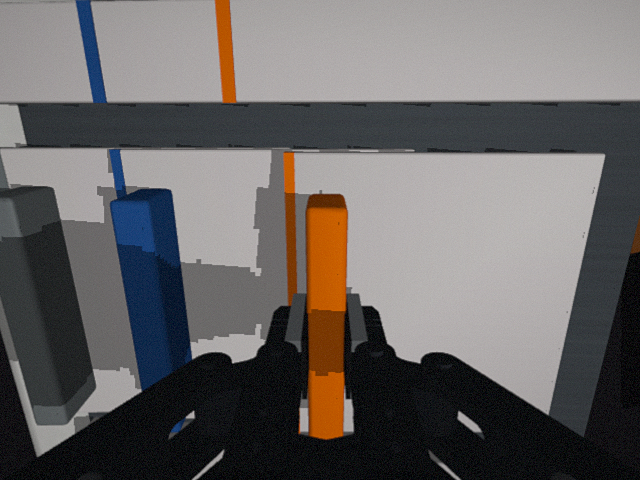

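Call:
step_arm(
  commands=[
    {"travel":[1,0,0],"rot":[0,0,0],"jaw":8},
    {"travel":[2,0,0],"rot":[0,0,0],"jaw":8},
    {"travel":[2.5,0,0],"rot":[0,0,0],"jaw":8},
    {"travel":[2.5,0,0],"rot":[0,0,0],"jaw":8},
  ],
)

```text
time: 13.9
tcp_pos: [0.5311, 0.0923, 0.1651]
eef_rot: [0.119, 1.575, 0.305]
wrist_force: [0.2, 0.4, -1.8]
gripper_width: 0.0129
```

Call:
step_arm(
  commands=[
    {"travel":[0.7,0,0],"rot":[0,0,0],"jaw":8},
    {"travel":[1.2,0,0],"rot":[0,0,0],"jaw":8},
    {"travel":[1.2,0,0],"rot":[0,0,0],"jaw":8},
  ],
)

```text
time: 14.28
tcp_pos: [0.5311, 0.0926, 0.164]
eef_rot: [0.119, 1.575, 0.305]
wrist_force: [-1.2, -0.5, -2.0]
gripper_width: 0.0128
```

Call:
step_arm(
  commands=[
    {"travel":[0.5,0,0],"rot":[0,0,0],"jaw":8},
    {"travel":[0.8,0,0],"rot":[0,0,0],"jaw":8},
    {"travel":[0.8,0,0],"rot":[0,0,0],"jaw":8},
  ],
)

```text
time: 14.65
tcp_pos: [0.5311, 0.0927, 0.1634]
eef_rot: [0.119, 1.574, 0.305]
wrist_force: [-1.3, -0.2, -1.2]
gripper_width: 0.0124
```

Call:
step_arm(
  commands=[
    {"travel":[0.5,0,0],"rot":[0,0,0],"jaw":8},
    {"travel":[0.8,0,0],"rot":[0,0,0],"jaw":8},
    {"travel":[0.8,0,0],"rot":[0,0,0],"jaw":8},
  ],
)

```text
time: 15.02
tcp_pos: [0.5311, 0.0928, 0.1633]
eef_rot: [0.118, 1.574, 0.305]
wrist_force: [-2.1, -1.2, 5.2]
gripper_width: 0.0126
```

Run:
```python
from h import *
R=toolR(YAW,S20-.08,'pin')
T=lidtcp(0,.120,.0096,.08)
go(fromB(T),R); print(robot.get_state()['ft_torque'])
im=capture('wrist'); cv2.imwrite('pics/w11.png',im[:,:,::-1])
```

```text
t 15.025 travel [-0.  -0.4 -0.1] rot [ 0.07  0.01 -0.01] |F| [-2.1 -1.2  5.2] w 0.0126
[-0.60055811  0.48668077  0.09991825]
```

View pics/w11.png

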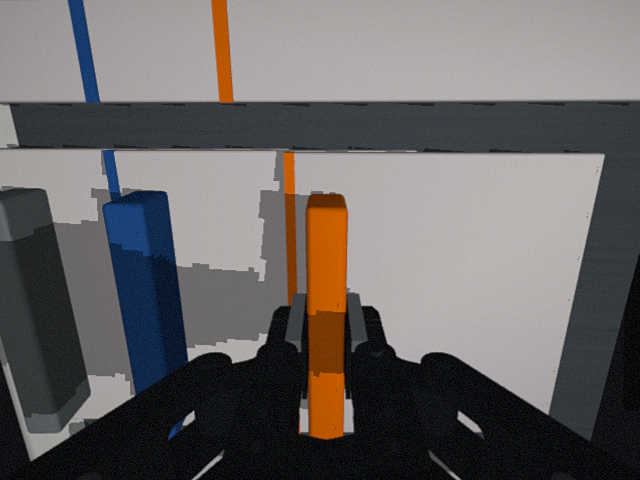

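Call:
step_arm(
  commands=[
    {"travel":[-0.6,0,0],"rot":[0,0,0],"jaw":8},
    {"travel":[-0.6,0,0],"rot":[0,0,0],"jaw":16},
    {"travel":[-0.6,0,0],"rot":[0,0,0],"jaw":22},
    {"travel":[-0.6,0,0],"rot":[0,0,0],"jaw":30},
    {"travel":[-1,0,0],"rot":[0,0,0],"jaw":30},
    {"travel":[-1,0,0],"rot":[0,0,0],"jaw":30},
  ],
)

```text
time: 15.82
tcp_pos: [0.5311, 0.0928, 0.1634]
eef_rot: [0.119, 1.575, 0.305]
wrist_force: [-0.6, -1.0, -0.4]
gripper_width: 0.0299
```

Run:
```python
from h import *
s=robot.get_state();print(s['gripper_width'],s['wrist_force'])
for n in ('wrist','scene'):
    im=capture(n); a=im[:,:,::-1]
    if n=='scene': a=cv2.resize(a[160:320,250:440],None,fx=4,fy=3.6,interpolation=cv2.INTER_CUBIC)
    cv2.imwrite(f'pics/{n}12.png',a)
```

```text
0.029854726265935872 [-0.64793914 -1.03915258 -0.40822307]
```

View pics/wrist12.png

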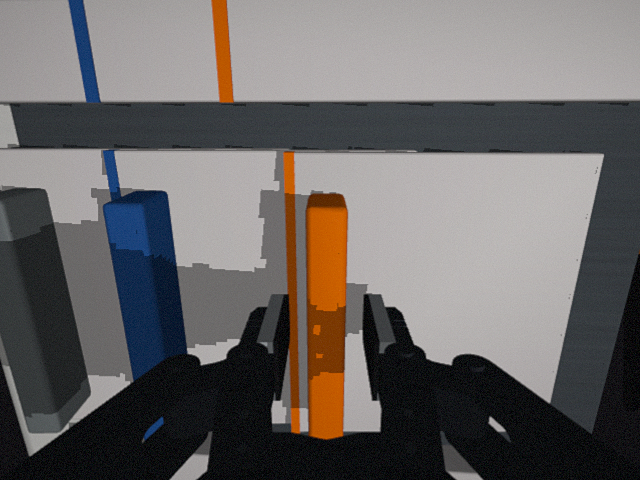

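View pics/scene12.png

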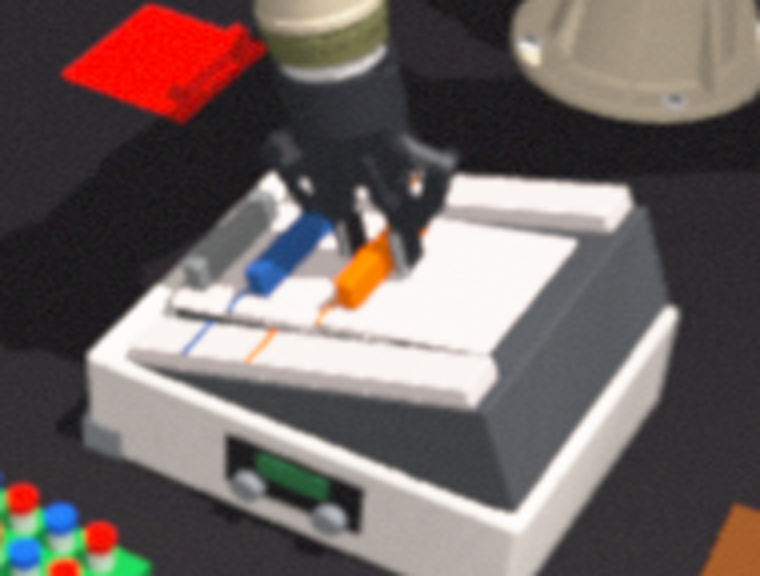

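Call:
step_arm(
  commands=[
    {"travel":[-12,0,0],"rot":[0,0,0],"jaw":30},
    {"travel":[-50,0,0],"rot":[0,0,0],"jaw":40},
    {"travel":[-100,0,0],"rot":[0,0,0],"jaw":60},
    {"travel":[-130,0,0],"rot":[-10,0,0],"jaw":60},
  ],
)

```text
time: 16.42
tcp_pos: [0.536, 0.0576, 0.2921]
eef_rot: [-0.021, 1.537, 0.443]
wrist_force: [0.9, 0.3, 0.4]
gripper_width: 0.0601
```

Run:
```python
from h import *
print(robot.get_state()['joint_positions'])
R=toolR(YAW,np.radians(15.5),'zup')
go(fromB([0,.15,.16]),R)
```

```text
[-0.18707714  0.26753249  0.10429549  1.48720221  0.25690516 -0.49562582]
t 16.425 travel [-9.5  1.8 -1.8] rot [-7.965e+01  3.000e-02  2.100e-01] |F| [0.9 0.3 0.4] w 0.0601
```

Call:
step_arm(
  commands=[
    {"travel":[0,2,-1],"rot":[-10,0,0],"jaw":60},
    {"travel":[0,2,-1],"rot":[-20,0,0],"jaw":60},
    {"travel":[0,2,-1],"rot":[-30,0,0],"jaw":60},
    {"travel":[0,2,-1],"rot":[-40,0,0],"jaw":60},
    {"travel":[0,2,-1],"rot":[-50,0,0],"jaw":60},
    {"travel":[0,2,-1],"rot":[-60,0,0],"jaw":60},
    {"travel":[0,2,-1],"rot":[-70,0,0],"jaw":60},
    {"travel":[0,2,-1],"rot":[-79.6,0,0.2],"jaw":60},
  ],
)

```text
time: 17.42
tcp_pos: [0.5338, 0.0597, 0.2902]
eef_rot: [-1.079, 0.961, 1.424]
wrist_force: [0.0, 1.4, 0.4]
gripper_width: 0.0599
```

Run:
```python
from h import *
R=toolR(YAW,np.radians(15.5),'zup')
go(fromB([0,.16,.06]),R)
p=camera_params('wrist'); im=capture('wrist'); cv2.imwrite('pics/w13.png',im[:,:,::-1])
import pickle; pickle.dump(p,open('w13.pkl','wb'))
```

```text
t 17.425 travel [86.9  0.  17.4] rot [-0.    0.06 -0.12] |F| [0.  1.4 0.4] w 0.0599
```

View pics/w13.png

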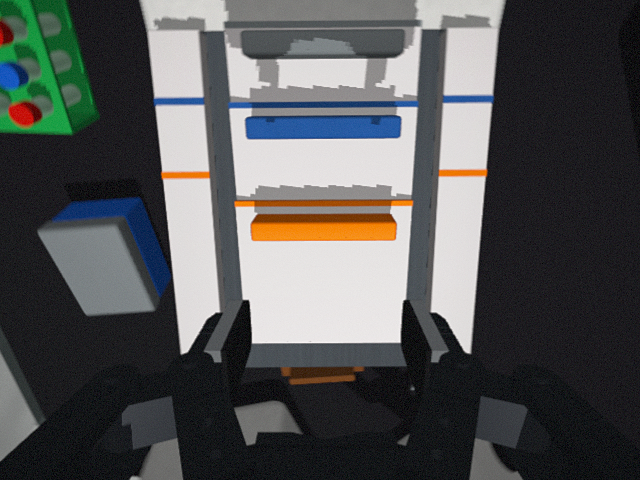

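```bash
cat > meas.py <<'E'
from h import *
def meas(im,p,boxes,eb,eo,hb=.012,ho=.010):
    B,O=masks(im); d={}
    for n,M in (('bl',B),('br',B),('ol',O),('or',O)): d[n]=linefit(im,M,*boxes[n])
    f=fitbath(p,d,.1); print(np.round(f.x,4),np.round(f.fun,2))
    R=bathR(f.x[2]);t=np.array([f.x[0],f.x[1],.1])
    r,b=im[:,:,0].astype(int),im[:,:,2].astype(int)
    if eb: print('blue',stripedge(b-r>25,eb,p,R,t,hb),'\n    ',stripedge(b-r>25,eb,p,R,t,hb+.005,False))
    if eo: print('orange',stripedge(r-b>50,eo,p,R,t,ho),'\n    ',stripedge(r-b>50,eo,p,R,t,ho+.005,False))
E
python3 - <<'E'
from meas import *
import pickle
im=cv2.imread('pics/w13.png')[:,:,::-1];p=pickle.load(open('w13.pkl','rb'))
meas(im,p,dict(bl=(148,212,92,110),br=(435,500,90,108),ol=(155,215,166,184),**{'or':(434,492,164,182)}),(222,424,96,111),(228,418,196,210))
E
```

```text
[ 0.5446 -0.029   0.1254] [ 0.02  0.14  0.3   0.08 -0.29 -0.01 -0.04 -0.15]
blue (array([[ 67.2,  50.1,  12. ],
       [-66.3,  50.2,  12. ]]), 'mid', array([ 0.5, 50.1, 12. ]), 'yawdeg', -0.02, 'w', 133.6) 
     (array([[ 65.6,  54.8,  17. ],
       [-65.4,  54.8,  17. ]]), 'mid', array([ 0.1, 54.8, 17. ]), 'yawdeg', -0.02, 'w', 131.0)
orange (array([[ 67.2, 118.7,  10. ],
       [-65.6, 119.7,  10. ]]), 'mid', array([  0.8, 119.2,  10. ]), 'yawdeg', -0.45, 'w', 132.8) 
     (array([[ 66.3, 123.3,  15. ],
       [-64.7, 123.5,  15. ]]), 'mid', array([  0.8, 123.4,  15. ]), 'yawdeg', -0.06, 'w', 131.0)
```

Run:
```python
from h import *
R=toolR(YAW,np.radians(15),'zup')
go(fromB([0.0006,.165,.05]),R);go(fromB([0.0006,.164,.0155]),R)
```

```text
t 17.475 travel [96.5 -0.7 23.2] rot [ 0.27  0.56 -0.13] |F| [-0.2 -0.3 -0.3] w 0.0602
t 17.475 travel [130.9  -0.8  24.9] rot [ 0.27  0.56 -0.13] |F| [-0.2 -0.3 -0.3] w 0.0602
```

Call:
step_arm(
  commands=[
    {"travel":[40,-0.7,15],"rot":[0.2,0.5,0],"jaw":60},
    {"travel":[80,-0.7,24],"rot":[0.2,0.5,0],"jaw":60},
    {"travel":[105,-0.7,25],"rot":[0.2,0.5,0],"jaw":60},
    {"travel":[120,-0.7,25],"rot":[0.2,0.5,0],"jaw":60},
    {"travel":[130,-0.7,25],"rot":[0.2,0.5,0],"jaw":60},
    {"travel":[131,-0.7,25],"rot":[0.2,0.5,0],"jaw":60},
  ],
)

```text
time: 18.23
tcp_pos: [0.5273, 0.1186, 0.1698]
eef_rot: [-1.078, 0.974, 1.414]
wrist_force: [-0.6, 0.7, 0.2]
gripper_width: 0.0604
```

Run:
```python
from h import *
R=toolR(YAW,np.radians(14.3),'zup')
s=robot.get_state();print(toB(s['tcp_pos']))
go(fromB([-.0002,.139,.0175]),R)
im=capture('wrist'); cv2.imwrite('pics/w14.png',im[:,:,::-1])
```

```text
[0.00076069 0.16386205 0.01462485]
t 18.225 travel [ -0.7   0.7 -25. ] rot [-0.57  0.77 -0.18] |F| [-0.6  0.7  0.2] w 0.0604
```

View pics/w14.png

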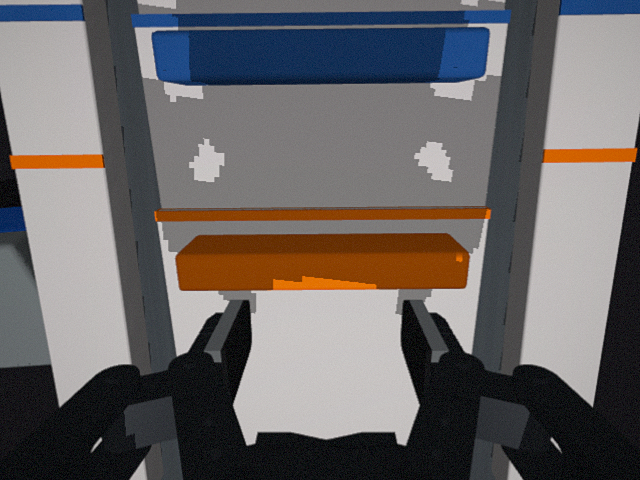

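Call:
step_arm(
  commands=[
    {"travel":[-0.5,0,-4],"rot":[-0.5,0.2,0],"jaw":60},
    {"travel":[-0.5,0.1,-8],"rot":[-0.5,0.3,0],"jaw":60},
    {"travel":[-0.6,0.2,-11],"rot":[-0.5,0.4,0],"jaw":60},
    {"travel":[-0.6,0.4,-14],"rot":[-0.5,0.6,0],"jaw":60},
    {"travel":[-0.7,0.5,-17],"rot":[-0.5,0.7,0],"jaw":60},
    {"travel":[-0.7,0.6,-20],"rot":[-0.5,0.7,0],"jaw":60},
    {"travel":[-0.7,0.7,-23],"rot":[-0.5,0.7,0],"jaw":60},
    {"travel":[-0.7,0.7,-24],"rot":[-0.5,0.7,0],"jaw":60},
  ],
)

```text
time: 19.27
tcp_pos: [0.529, 0.0953, 0.164]
eef_rot: [-1.095, 0.977, 1.415]
wrist_force: [-0.8, 2.0, 0.1]
gripper_width: 0.0599
```

Run:
```python
from h import *
R=toolR(YAW,np.radians(14.3),'zup')
s=robot.get_state();print(toB(s['tcp_pos']))
go(fromB([-.0002,.136,.0175]),R)
p=camera_params('wrist');im=capture('wrist'); cv2.imwrite('pics/w15.png',im[:,:,::-1])
import pickle; pickle.dump(p,open('w15.pkl','wb'))
```

```text
[-0.00034375  0.1399277   0.01720145]
t 19.275 travel [ 0.1 -0.1 -3.9] rot [-0.04  0.08 -0.19] |F| [-0.8  2.   0.1] w 0.0599
```

View pics/w15.png

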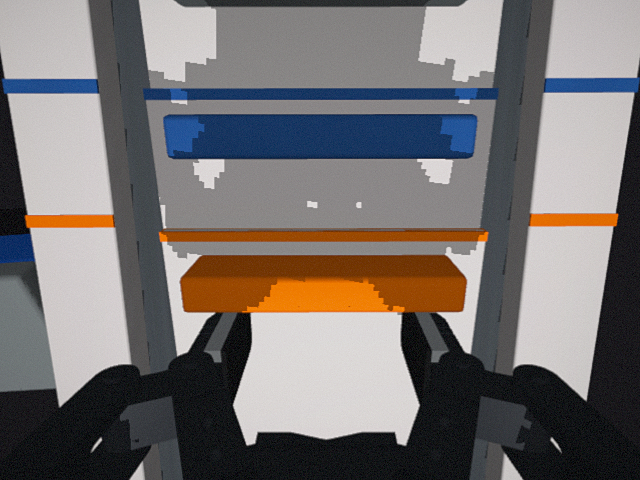

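Run:
```python
from meas import *
import pickle
im=cv2.imread('pics/w15.png')[:,:,::-1];p=pickle.load(open('w15.pkl','rb'))
meas(im,p,dict(bl=(3,102,75,98),br=(540,636,75,98),ol=(20,118,208,234),**{'or':(526,622,208,234)}),(140,502,84,104),(155,492,224,244),ho=.012)
```

```text
[ 0.544  -0.0294  0.1186] [ 0.51  0.26 -0.23  0.36 -0.25 -0.35 -0.05 -0.67]
blue (array([[ 67.2,  50. ,  12. ],
       [-67. ,  50.2,  12. ]]), 'mid', array([ 0.1, 50.1, 12. ]), 'yawdeg', -0.1, 'w', 134.2) 
     (array([[ 65.1,  54.9,  17. ],
       [-64.8,  55.2,  17. ]]), 'mid', array([ 0.1, 55. , 17. ]), 'yawdeg', -0.11, 'w', 129.9)
orange (array([[ 66.4, 105.2,  12. ],
       [-65.4, 103.7,  12. ]]), 'mid', array([  0.5, 104.4,  12. ]), 'yawdeg', 0.63, 'w', 131.8) 
     (array([[ 64.2, 108.2,  17. ],
       [-65.8, 108.7,  17. ]]), 'mid', array([ -0.8, 108.4,  17. ]), 'yawdeg', -0.19, 'w', 130.0)
```

Call:
step_arm(
  commands=[
    {"travel":[0,0,-1],"rot":[0,0,0],"jaw":60},
    {"travel":[0,0,-2],"rot":[0,0,0],"jaw":60},
    {"travel":[0,0,-3],"rot":[0,0,0],"jaw":60},
    {"travel":[0,0,-3.4],"rot":[0,0,0],"jaw":60},
    {"travel":[0,0,-3.4],"rot":[0,0,0],"jaw":60},
  ],
)

```text
time: 19.95
tcp_pos: [0.5294, 0.0921, 0.1633]
eef_rot: [-1.095, 0.977, 1.415]
wrist_force: [0.1, -0.1, 0.2]
gripper_width: 0.0598
```

Run:
```python
from meas import *
s=robot.get_state();print(toB(s['tcp_pos']))
p=camera_params('wrist');im=capture('wrist'); cv2.imwrite('pics/w16.png',im[:,:,::-1])
meas(im,p,dict(bl=(3,105,80,112),br=(538,636,80,112),ol=(20,120,216,250),**{'or':(526,622,216,250)}),(140,502,95,115),(155,492,224,244),ho=.012)
a=im[:,:,::-1];cv2.imwrite('pics/w16z.png',np.vstack([cv2.resize(a[205:260,20:220],None,fx=4,fy=4),cv2.resize(a[205:260,430:630],None,fx=4,fy=4)]))
```

```text
[-0.00031859  0.1366712   0.0175909 ]
[ 0.5439 -0.0293  0.1192] [ 0.78  0.05 -0.5   0.03 -0.24 -0.18 -0.06 -0.34]
blue (array([[ 67.6,  50.1,  12. ],
       [-66.9,  50.3,  12. ]]), 'mid', array([ 0.3, 50.2, 12. ]), 'yawdeg', -0.09, 'w', 134.5) 
     (array([[ 65.4,  55. ,  17. ],
       [-64.8,  54.9,  17. ]]), 'mid', array([ 0.3, 54.9, 17. ]), 'yawdeg', 0.06, 'w', 130.2)
orange (array([[ 65. , 100.3,  12. ],
       [-66.2, 100.7,  12. ]]), 'mid', array([ -0.6, 100.5,  12. ]), 'yawdeg', -0.2, 'w', 131.2) 
     (array([[ 64.6, 105. ,  17. ],
       [-65.8, 105.3,  17. ]]), 'mid', array([ -0.6, 105.2,  17. ]), 'yawdeg', -0.11, 'w', 130.3)
```

View pics/w16z.png

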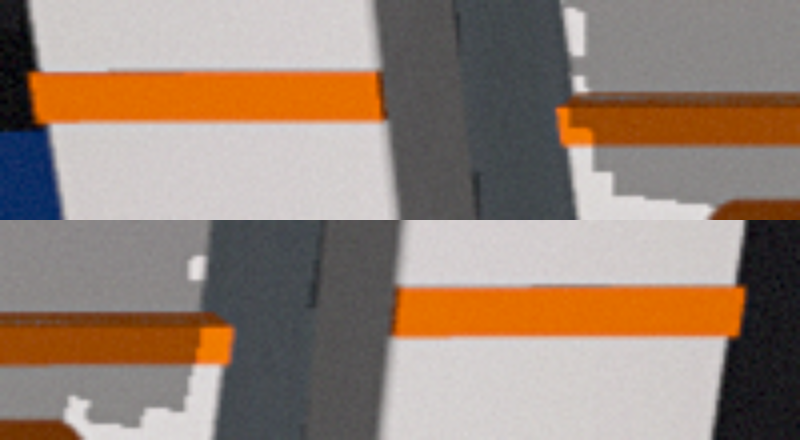

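Call:
step_arm(
  commands=[
    {"travel":[0,0,-0.5],"rot":[0,0,0],"jaw":60},
    {"travel":[0,0,-0.5],"rot":[0,0,0],"jaw":60},
    {"travel":[0,0,3],"rot":[0,0,0],"jaw":60},
    {"travel":[-15,0,5],"rot":[0,0,0],"jaw":60},
    {"travel":[-50,0,5],"rot":[0,0,0],"jaw":60},
    {"travel":[-85,0,-10],"rot":[0,0,0],"jaw":60},
    {"travel":[-100,0,-35],"rot":[0,0,0],"jaw":60},
    {"travel":[-100,0,-35],"rot":[0,0,0],"jaw":60},
  ],
)

```text
time: 21.0
tcp_pos: [0.5378, 0.0323, 0.2533]
eef_rot: [-1.096, 0.976, 1.411]
wrist_force: [0.5, 0.3, 0.1]
gripper_width: 0.06
```

Run:
```python
from h import *
import pickle
p=camera_params('wrist');im=capture('wrist'); cv2.imwrite('pics/w17.png',im[:,:,::-1]);pickle.dump(p,open('w17.pkl','wb'))
im=capture('scene');cv2.imwrite('pics/s17.png',im[:,:,::-1])
```

```text
(no output)
```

View pics/w17.png

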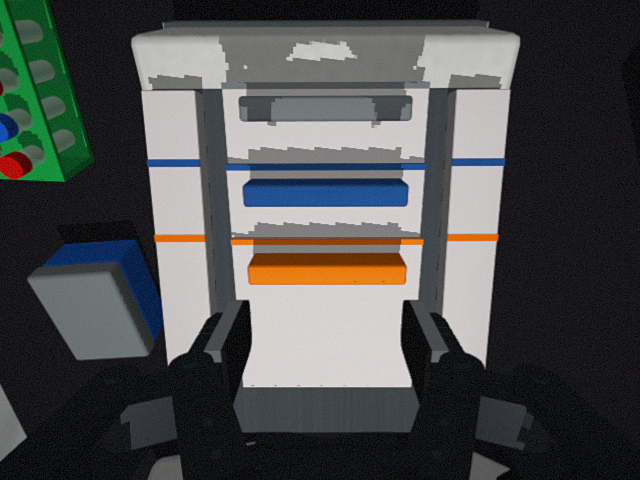

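View pics/s17.png

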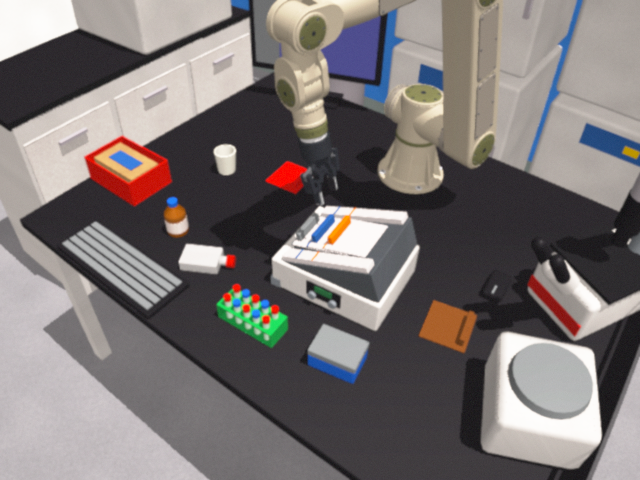

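Run:
```python
from meas import *
import pickle
im=cv2.imread('pics/w17.png')[:,:,::-1];p=pickle.load(open('w17.pkl','rb'))
meas(im,p,dict(bl=(140,206,154,172),br=(446,512,153,170),ol=(148,211,230,246),**{'or':(440,502,229,246)}),(220,432,160,172),(226,428,235,248),ho=.012)
```

```text
[ 0.5438 -0.0292  0.1186] [-0.34  0.08  0.07  0.17 -0.01 -0.11  0.3  -0.03]
blue (array([[ 66.6,  50.9,  12. ],
       [-66.8,  50.7,  12. ]]), 'mid', array([-0.1, 50.8, 12. ]), 'yawdeg', 0.05, 'w', 133.4) 
     (array([[ 65.6,  55.1,  17. ],
       [-65.1,  54.7,  17. ]]), 'mid', array([ 0.3, 54.9, 17. ]), 'yawdeg', 0.19, 'w', 130.6)
orange (array([[ 66.1, 101.4,  12. ],
       [-67.3, 101.8,  12. ]]), 'mid', array([ -0.6, 101.6,  12. ]), 'yawdeg', -0.19, 'w', 133.4) 
     (array([[ 64.4, 104.4,  17. ],
       [-66.2, 104.9,  17. ]]), 'mid', array([ -0.9, 104.7,  17. ]), 'yawdeg', -0.21, 'w', 130.6)
```

Run:
```python
from bench import ticket
print(ticket.finish_job())
```

```text
the job is handed in; nothing more can be done
None
```

I pushed the blue lid down to its line without lifting it. I then laid the orange lid about 19 mm above its line, let go, and pushed it down to the line. I handed in at about 21 s, with the gripper held clear above the roof.

**Blue lid:** its lower edge measured 50.1 to 50.8 mm up the roof against 50, depending on the view. It was about 0.3 mm off centre sideways and within about 0.2° of square. Pushing the orange lid did not measurably move it.

**Orange lid:** its lower edge measured between about 100.0 and 101.6 mm against 100. It was about 0.7 mm off centre sideways and about 0.2° askew.

**Disagreement:** in the last picture the direct edge reading (50.8 blue, 101.6 orange) came out higher than the coloured strip's upper side implied (about 50.2 and 100.0). The strip's dark front face is poorly seen from that distance. The last close-up put the orange edge at 100.5, and I then pushed it 0.5 mm further. I trusted the close-up and the strip reading.

**Bystanders:** the final scene view showed no sign that any of the other things had been disturbed. I judged that by eye and did not measure it.

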